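# Lay up a stacked-leather mallet head in the V-trough

## Task

Lay up the new mallet head in the cradle. Draw its follower right back up the V-trough, then tip the discs from the drying rack on edge into the V so that they slide down into line: one white release disc first against the end plate, then every leather disc with its dark grain face uphill, then the other release disc on top. Last, slide the follower down until it presses the stack together and leave it there; do not knock the glue bottle over.

Things in the scene. Friction and masses are not known exactly. Their poses are not given: they have to be found in the camera images.
- trough: V-trough of aluminium angle on a wooden stand (fixed). Origin: on the disc stack's axis, at the end plate's uphill face. z points uphill along the fold (38 deg above level), y is level, x points square down into the fold. Fold line 40 mm from the z axis (x = +40 mm); two 42 mm walls at 90 deg to each other, 150 mm long. A disc resting in the V has its centre on the z axis. Slippery: let go on edge close above the stack, it slides down and tips flat onto it.
- follower (a joint): How far the follower's press face stands from the end plate along the fold, 0 to 0.118 m. It is a wooden plug 54 mm across and 24 mm long that slides along the trough on its key, stays where left, takes about 4 N to push uphill and 2 N downhill.
- press_face (a point): Centre of the follower's press face (it looks downhill at the discs). Axes as the trough's: z uphill.
- bar_left (a point): Grip point on the follower's level cross bar, on the trough's +y side: 60 mm off the stack axis, 12 mm uphill of the press face. Rubber grip 15 mm thick from 40 to 82 mm off the axis; the bar runs along the trough's y. Free space above and on both sides.
- bar_right (a point): The same grip point on the bar's other end, on the trough's -y side.
- rack: Loose wooden drying rack, 72 x 280 mm, 26 mm high, 0.9 kg; origin: centre of its underside. Seven slots across it, 40 mm apart along its y (y = -120 to 120 mm), each 12 mm wide and 20 mm deep with its floor 6 mm up: a disc stands on edge in a slot, centre 34 mm and top 62 mm above the rack's underside, its axis along the rack's y, either face first. Some slots may be empty.
- disc1_mid (a point): Leather disc, 56 mm across, 10 mm thick, 25 g: a dark smooth grain face with a bevelled rim on one side, a pale rough square-edged flesh face on the other. Point: its centre. Its z axis is the disc's axis and points out of the grain face. None if this disc is not there.
- disc2_mid (a point): Leather disc, 56 mm across, 10 mm thick, 25 g: a dark smooth grain face with a bevelled rim on one side, a pale rough square-edged flesh face on the other. Point: its centre. Its z axis is the disc's axis and points out of the grain face. None if this disc is not there.
- disc3_mid (a point): Leather disc, 56 mm across, 10 mm thick, 25 g: a dark smooth grain face with a bevelled rim on one side, a pale rough square-edged flesh face on the other. Point: its centre. Its z axis is the disc's axis and points out of the grain face. None if this disc is not there.
- disc4_mid (a point): Leather disc, 56 mm across, 10 mm thick, 25 g: a dark smooth grain face with a bevelled rim on one side, a pale rough square-edged flesh face on the other. Point: its centre. Its z axis is the disc's axis and points out of the grain face. None if this disc is not there.
- disc5_mid (a point): Leather disc, 56 mm across, 10 mm thick, 25 g: a dark smooth grain face with a bevelled rim on one side, a pale rough square-edged flesh face on the other. Point: its centre. Its z axis is the disc's axis and points out of the grain face. None if this disc is not there.
- release1_mid (a point): Release disc of white plastic, 56 mm across, 8 mm thick, 20 g, both faces alike; keeps glue off the end plate and the follower. The two are interchangeable. Point: its centre. Its z axis is the disc's axis.
- release2_mid (a point): Release disc of white plastic, 56 mm across, 8 mm thick, 20 g, both faces alike; keeps glue off the end plate and the follower. The two are interchangeable. Point: its centre. Its z axis is the disc's axis.
- glue_bottle: Glue bottle standing on the mat, 42 x 61 mm, 164 mm tall; origin: centre of its underside, z up.

How it is judged:
On the way, in this order (a step that is already met when the one before it is completed fails the run):
1. the follower is drawn right back up the trough (value of joint follower above 0.105 m), for 0.2 s.
2. both release discs and every leather disc stand on edge in the V of the trough, grain faces uphill (x of disc1_mid in the frame of trough between -0.012 and 0.012 m and y of disc1_mid in the frame of trough between -0.012 and 0.012 m and z of disc1_mid in the frame of trough between 0.001 and 0.085 m and angle between the z axis of each of disc1_mid, disc2_mid, disc3_mid, disc4_mid, disc5_mid, release1_mid, release2_mid and the z axis of trough, either way round below 0.4 rad and z of trough in the frame of disc1_mid below -0.002 m and x of disc2_mid in the frame of trough between -0.012 and 0.012 m and y of disc2_mid in the frame of trough between -0.012 and 0.012 m and z of disc2_mid in the frame of trough between 0.001 and 0.085 m and z of trough in the frame of disc2_mid below -0.002 m and x of disc3_mid in the frame of trough between -0.012 and 0.012 m and y of disc3_mid in the frame of trough between -0.012 and 0.012 m and z of disc3_mid in the frame of trough between 0.001 and 0.085 m and z of trough in the frame of disc3_mid below -0.002 m and x of disc4_mid in the frame of trough between -0.012 and 0.012 m and y of disc4_mid in the frame of trough between -0.012 and 0.012 m and z of disc4_mid in the frame of trough between 0.001 and 0.085 m and z of trough in the frame of disc4_mid below -0.002 m and x of disc5_mid in the frame of trough between -0.012 and 0.012 m and y of disc5_mid in the frame of trough between -0.012 and 0.012 m and z of disc5_mid in the frame of trough between 0.001 and 0.085 m and z of trough in the frame of disc5_mid below -0.002 m and x of release1_mid in the frame of trough between -0.012 and 0.012 m and y of release1_mid in the frame of trough between -0.012 and 0.012 m and z of release1_mid in the frame of trough between 0.001 and 0.085 m and x of release2_mid in the frame of trough between -0.012 and 0.012 m and y of release2_mid in the frame of trough between -0.012 and 0.012 m and z of release2_mid in the frame of trough between 0.001 and 0.085 m), for 0.2 s.
At the end, for the whole second after the job is handed in: From the end plate up: release disc, all leather discs grain uphill, release disc, follower; gaps under 2.5 mm; every disc in the V with its centre within 4 mm of the stack axis and its axis within 0.12 rad of the fold's direction (x of disc1_mid in the frame of trough between -0.004 and 0.004 m and y of disc1_mid in the frame of trough between -0.004 and 0.004 m and z of disc1_mid in the frame of trough between 0.001 and 0.085 m and angle between the z axis of each of disc1_mid, disc2_mid, disc3_mid, disc4_mid, disc5_mid, release1_mid, release2_mid and the z axis of trough, either way round below 0.12 rad and z of trough in the frame of disc1_mid below -0.002 m and (z of disc1_mid in the frame of trough between 0.0105 and 0.0155 m or z of disc1_mid in the frame of disc2_mid between 0.006 and 0.0125 m or z of disc1_mid in the frame of disc3_mid between 0.006 and 0.0125 m or z of disc1_mid in the frame of disc4_mid between 0.006 and 0.0125 m or z of disc1_mid in the frame of disc5_mid between 0.006 and 0.0125 m) and x of disc2_mid in the frame of trough between -0.004 and 0.004 m and y of disc2_mid in the frame of trough between -0.004 and 0.004 m and z of disc2_mid in the frame of trough between 0.001 and 0.085 m and z of trough in the frame of disc2_mid below -0.002 m and (z of disc2_mid in the frame of trough between 0.0105 and 0.0155 m or z of disc2_mid in the frame of disc1_mid between 0.006 and 0.0125 m or z of disc2_mid in the frame of disc3_mid between 0.006 and 0.0125 m or z of disc2_mid in the frame of disc4_mid between 0.006 and 0.0125 m or z of disc2_mid in the frame of disc5_mid between 0.006 and 0.0125 m) and x of disc3_mid in the frame of trough between -0.004 and 0.004 m and y of disc3_mid in the frame of trough between -0.004 and 0.004 m and z of disc3_mid in the frame of trough between 0.001 and 0.085 m and z of trough in the frame of disc3_mid below -0.002 m and (z of disc3_mid in the frame of trough between 0.0105 and 0.0155 m or z of disc3_mid in the frame of disc1_mid between 0.006 and 0.0125 m or z of disc3_mid in the frame of disc2_mid between 0.006 and 0.0125 m or z of disc3_mid in the frame of disc4_mid between 0.006 and 0.0125 m or z of disc3_mid in the frame of disc5_mid between 0.006 and 0.0125 m) and x of disc4_mid in the frame of trough between -0.004 and 0.004 m and y of disc4_mid in the frame of trough between -0.004 and 0.004 m and z of disc4_mid in the frame of trough between 0.001 and 0.085 m and z of trough in the frame of disc4_mid below -0.002 m and (z of disc4_mid in the frame of trough between 0.0105 and 0.0155 m or z of disc4_mid in the frame of disc1_mid between 0.006 and 0.0125 m or z of disc4_mid in the frame of disc2_mid between 0.006 and 0.0125 m or z of disc4_mid in the frame of disc3_mid between 0.006 and 0.0125 m or z of disc4_mid in the frame of disc5_mid between 0.006 and 0.0125 m) and x of disc5_mid in the frame of trough between -0.004 and 0.004 m and y of disc5_mid in the frame of trough between -0.004 and 0.004 m and z of disc5_mid in the frame of trough between 0.001 and 0.085 m and z of trough in the frame of disc5_mid below -0.002 m and (z of disc5_mid in the frame of trough between 0.0105 and 0.0155 m or z of disc5_mid in the frame of disc1_mid between 0.006 and 0.0125 m or z of disc5_mid in the frame of disc2_mid between 0.006 and 0.0125 m or z of disc5_mid in the frame of disc3_mid between 0.006 and 0.0125 m or z of disc5_mid in the frame of disc4_mid between 0.006 and 0.0125 m) and x of release1_mid in the frame of trough between -0.004 and 0.004 m and y of release1_mid in the frame of trough between -0.004 and 0.004 m and z of release1_mid in the frame of trough between 0.001 and 0.085 m and (z of release1_mid in the frame of trough below 0.0065 m or z of release1_mid in the frame of disc1_mid between 0.005 and 0.0115 m or z of release1_mid in the frame of disc2_mid between 0.005 and 0.0115 m or z of release1_mid in the frame of disc3_mid between 0.005 and 0.0115 m or z of release1_mid in the frame of disc4_mid between 0.005 and 0.0115 m or z of release1_mid in the frame of disc5_mid between 0.005 and 0.0115 m) and x of release2_mid in the frame of trough between -0.004 and 0.004 m and y of release2_mid in the frame of trough between -0.004 and 0.004 m and z of release2_mid in the frame of trough between 0.001 and 0.085 m and (z of release2_mid in the frame of trough below 0.0065 m or z of release2_mid in the frame of disc1_mid between 0.005 and 0.0115 m or z of release2_mid in the frame of disc2_mid between 0.005 and 0.0115 m or z of release2_mid in the frame of disc3_mid between 0.005 and 0.0115 m or z of release2_mid in the frame of disc4_mid between 0.005 and 0.0115 m or z of release2_mid in the frame of disc5_mid between 0.005 and 0.0115 m) and z of any of release1_mid, release2_mid in the frame of trough below 0.0065 m and z of any of release1_mid, release2_mid in the frame of press_face above -0.0065 m); the robot touches nothing.
It fails at once if the glue bottle is knocked over (angle between glue_bottle's own z axis and vertical above 0.5 rad).
Of disc1, disc2, disc3, disc4, disc5 only 3 to 5 are there at a start; the rules pass over those that are not, and their reading is None.
At some moment in a run one of rack may be knocked a few centimetres aside while the robot is not near it.
It also fails if it takes over 210 s, if anything falls off the work surface, if the arm or the gripper's body presses on something with over 40 N, if the wrist force passes 120 N, or if a joint passes its speed limit or range.

## Robot

A 6-joint arm with a two-finger parallel gripper is mounted at the origin on a cart in front of the work surface, level with it; the furniture and walls round the work are solid. World frame = base frame: x ahead of the robot, y to its left, z up, the work surface at z = 0. Lengths are in m, angles in rad, forces in N, time in s.
With the tool pointing down it reaches from about 0.425 to 0.95 m from the base axis. Payload 3.5 kg.
Tool frame: the origin (TCP) lies midway between the tips of the shut fingers; the grasp point (between the pads) lies ctrl.grasp_offset behind it (ctrl.grasp_offset is the distance from the TCP to the grasp point, in m); x points along the fingers, y is the direction in which the jaws open and shut, and the axes are right-handed (so a half turn about x gives the same grasp; the last joint's range is limited). The gripper opens to 85 mm and grips with 20 to 120 N. Pads are 22 mm wide; open, the fingers measure 114 mm over their backs; the gripper's body (76 mm by 85 mm) begins 54 mm behind the grasp point. The pads swing forward as they close: fully open they stand 13 mm farther back than shut.
Start: joints at [0.967, 0.286, 1.577, -0, 1.279, -0.15], TCP at [0.296, 0.607, 0.231] pointing down, gripper open.
Joint ranges: [-2.77, 2.77], [-0.9, 2.22], [0.21, 2.48], [-1.53, 4.67], [0.24, 2.81], [-2.84, 2.84]. Speed limits (rad/s): [2.79, 2.79, 3.14, 3.14, 3.14, 3.14].

## Interface

Orientations are given as a unit quaternion [x, y, z, w].
In Python, from plant import readout, read_camera, sign_off, ctrl gives the robot as it stands.
- The arm moves only by the tool drive_tool, never from a script. Its argument "steps" is a list of rows, each a list of 5 numbers: the shift along the tool's x, y, z in cm, then the turn about the tool's x in degrees, then the opening, from 0 (shut) to 1 (fully open). A call has 1 to 10 rows; each row shifts and turns the commanded pose from where the row before left it, along the tool's axes as they then stand; what a row does not reach is not made up. A row lasts 1/10 s, in which the tool goes at most 50 mm and 8.59 degrees, less where a joint would pass 70% of its speed; a pose out of reach is approached as far as the arm can. A call is refused whole if a number of a shift passes 5 or a number of a turn 8.59, either way. A call with a gripper value outside its range is refused whole. The fingers move at their own pace and stop on an object; "force" is the grip in N (left out, the last holds). Time passes only in rows, so rows that do not move let the fingers close. It gives the time, the measured TCP pose, the force and the opening at its end, in the units of the state.
- readout.get_state(): the state, without advancing time (a new reading comes with each control period).
- read_camera(name): name is "side" or "top" or "wrist"; returns a dict with "frame" (420x560x3 uint8, red, green, blue), "vertical_fov" (degrees; the focal length in pixels is half the picture's height over the tangent of half this angle, whatever the lens; pixels are square), "cx", "cy" (the principal point, pixels), "eye" and "orientation" of the camera in the world. Camera axes: x right, y up, looking along -z (the intrinsics and any distortion apply to the point x, -y, -z); pixel columns grow to the right and rows downward; lengths in m; the calibration is good to about 2 mm. A picture is of the moment at which its call begins. There is no depth.
- sign_off(): hands the job in, once; it reports no verdict.
The state is a dict: "time": time; "qpos": joint angles; "dq": joint speeds; "joint_efforts": joint torques, N m; "eef_pos": TCP position; "tcp_rot": TCP orientation; "contact_force": force on the tool from outside, world axes, zero at the start; "wrist_torque": the same for the moment, N m; "opening": opening from 0.0 (shut) to 1.0 (fully open).
Only numpy, scipy, OpenCV 4.12 (cv2) and the standard library are available. Lean on these libraries where they do the work, as an engineer would, in place of code of your own. Each camera call takes 0.05 s, during which the arm holds its last target. There are 200 camera calls.

## Working session

There is one attempt and no reset: what is moved stays moved. The work goes in short steps, Python scripts to look and compute and a tool call to move; the robot and the scene stay as the last step left them, time stands still between calls to the robot, and variables do not carry over. Pictures are saved under pics/ and viewed, about 12 in all and at most 16, crops included, and the job is handed in when it is done.

Besides the shell and the picture viewer there is one more tool, called after "Request:" as name(argument=value, ...) on one line, values as JSON. drive_tool: Moves the arm, as the interface text tells. Its arguments: {"type":"object","properties":{"steps":{"type":"array","items":{"type":"array","items":{"type":"number"}}},"force":{"type":"number"}},"required":["steps"]}

```bash
mkdir -p pics; ls; cat > h.py <<'E'
import numpy as np, cv2
from scipy.spatial.transform import Rotation as R
from plant import readout, read_camera, sign_off, ctrl
def cam(name,save=None):
    c=read_camera(name)
    if save: cv2.imwrite('pics/'+save,cv2.cvtColor(c['frame'],cv2.COLOR_RGB2BGR))
    return c
def K(c):
    h=c['frame'].shape[0]; f=h/2/np.tan(np.radians(c['vertical_fov'])/2); return f
def ray(c,u,v):
    f=K(c); d=np.array([(u-c['cx'])/f,-(v-c['cy'])/f,-1.]); 
    return np.array(c['eye']), R.from_quat(c['orientation']).apply(d)
def onz(c,u,v,z):
    e,d=ray(c,u,v); return e+d*(z-e[2])/d[2]
def proj(c,p):
    q=R.from_quat(c['orientation']).inv().apply(np.atleast_2d(p)-c['eye']); f=K(c)
    return np.c_[c['cx']+f*q[:,0]/-q[:,2], c['cy']-f*q[:,1]/-q[:,2]]
def tri(c1,p1,c2,p2):
    e1,d1=ray(c1,*p1);e2,d2=ray(c2,*p2)
    s=np.linalg.lstsq(np.c_[d1,-d2],e2-e1,rcond=None)[0]
    a,b=e1+s[0]*d1,e2+s[1]*d2; return (a+b)/2,np.linalg.norm(a-b)
E
python3 - <<'E'
from h import *
s=readout.get_state(); print({k:np.round(v,3) for k,v in s.items()}, {k:getattr(ctrl,k) for k in dir(ctrl) if k[0]!='_'})
for n in ('top','side','wrist'):
    c=cam(n,n+'0.png'); print(n,{k:v for k,v in c.items() if k!='frame'})
E
```

```text
pics
{'time': np.float64(0.0), 'qpos': array([ 0.967,  0.287,  1.578,  0.   ,  1.279, -0.15 ]), 'dq': array([-0.001, -0.001,  0.   ,  0.001, -0.   , -0.002]), 'joint_efforts': array([-0.0000e+00, -4.0597e+01, -2.9263e+01, -0.0000e+00,  6.0000e-03,
       -0.0000e+00]), 'eef_pos': array([0.296, 0.606, 0.23 ]), 'tcp_rot': array([ 0.158,  0.689, -0.16 ,  0.689]), 'contact_force': array([-0.365,  0.296, -0.119]), 'wrist_torque': array([ 0.003,  0.027, -0.045]), 'opening': np.float64(1.005)} {'Unreachable': <class 'plant.Unreachable'>, 'grasp_offset': 0.0187}
top {'vertical_fov': 51.43707811029118, 'cx': 286.71832231737517, 'cy': 211.700709381025, 'eye': array([ 0.48993593, -0.08670113,  1.01649683]), 'orientation': array([ 0.04827511, -0.05021401, -0.7028934 ,  0.70787636])}
side {'vertical_fov': 46.530976034006045, 'cx': 281.68885249722257, 'cy': 199.87543619308266, 'eye': array([ 0.29087007, -0.82001289,  0.71690899]), 'orientation': array([ 0.42449355, -0.09042066, -0.18878943,  0.88090174])}
wrist {'vertical_fov': 70.56073685120262, 'cx': 278.451559937967, 'cy': 208.43116336023658, 'eye': array([0.2241527 , 0.6412231 , 0.37275327]), 'orientation': array([-0.13340489, -0.08187323,  0.5234754 ,  0.8375401 ])}
```

View pics/top0.png

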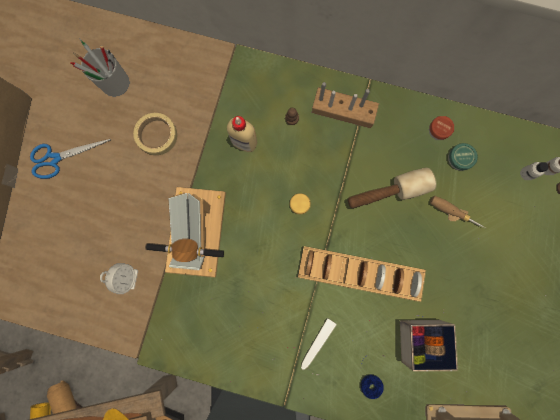

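View pics/side0.png

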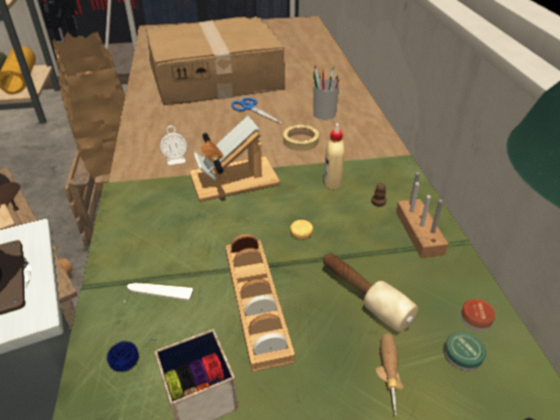

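```bash
python3 - <<'E'
import cv2,numpy as np
t=cv2.imread('pics/top0.png'); s=cv2.imread('pics/side0.png')
a=cv2.resize(t[235:310,290:435],None,fx=5.5,fy=5.5,interpolation=cv2.INTER_CUBIC)[:410,:798]
cv2.imwrite('pics/rack0.png',a)
b=cv2.resize(t[180:285,140:235],(400,442),interpolation=cv2.INTER_CUBIC)
c=cv2.resize(s[110:205,185:285],(400,380),interpolation=cv2.INTER_CUBIC)
m=np.zeros((442,800,3),np.uint8); m[:,:400]=b; m[:380,400:]=c
cv2.imwrite('pics/tr0.png',m)
E
```

```text
(no output)
```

View pics/rack0.png

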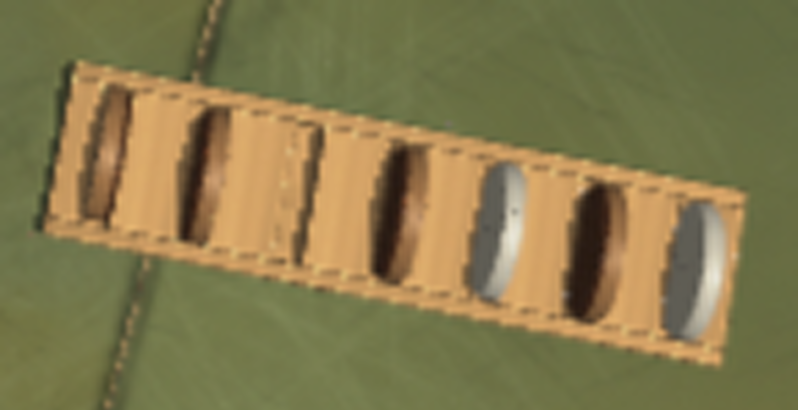

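View pics/tr0.png

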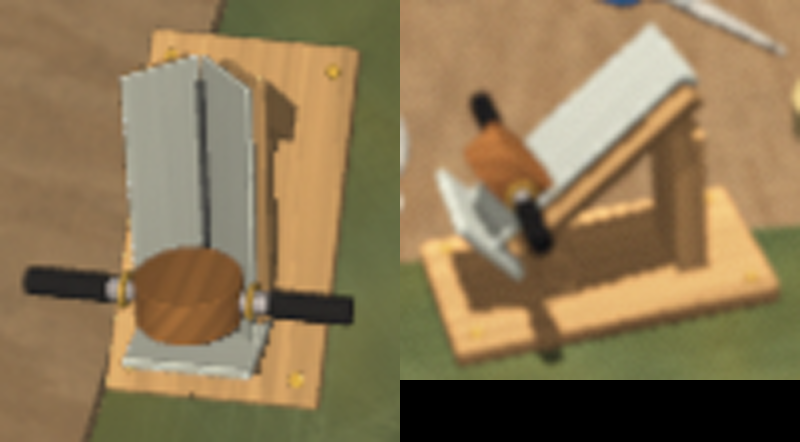

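```bash
cat >> h.py <<'E'
def rack(c,box=(285,225,450,320),dbg=None):
    x0,y0,x1,y1=box; im=c['frame'][y0:y1,x0:x1]
    hsv=cv2.cvtColor(im,cv2.COLOR_RGB2HSV)
    m=((hsv[...,0]<22)&(hsv[...,1]>90)&(hsv[...,2]>120)).astype(np.uint8)
    m=cv2.morphologyEx(m,cv2.MORPH_CLOSE,np.ones((9,9)))
    cs,_=cv2.findContours(m,cv2.RETR_EXTERNAL,cv2.CHAIN_APPROX_NONE)
    k=max(cs,key=cv2.contourArea)
    P=np.array([onz(c,u+x0,v+y0,.026)[:2] for u,v in k[:,0]])
    (cx,cy),(w,h),a=cv2.minAreaRect((P*1000).astype(np.float32))
    if w<h: ang=a+90
    else: ang=a
    ang=(ang)%180   # direction of rack long axis, deg from +x
    return np.array([cx,cy])/1000,ang,sorted((w,h))
E
python3 - <<'E'
from h import *
t=cam('top'); s=cam('side')
print('rack',rack(t))
st=readout.get_state(); M=R.from_quat(st['tcp_rot']).as_matrix(); print('toolaxes',M.round(3).T.tolist())
# dark bar in both
for c,(x0,y0,x1,y1),n in ((t,(140,235,230,265),'t'),(s,(195,125,250,180),'s')):
    g=c['frame'][y0:y1,x0:x1].max(2); m=(g<60).astype(np.uint8)
    k,l,stt,cen=cv2.connectedComponentsWithStats(m)
    for i in range(1,k):
        if stt[i,4]>15:
            pts=np.argwhere(l==i)[:,::-1]+[x0,y0]; mu=pts.mean(0); w,v=np.linalg.eigh(np.cov(pts.T)); d=v[:,1]; pr=(pts-mu)@d
            print(n,stt[i,4],mu.round(1),(mu+d*pr.min()).round(1),(mu+d*pr.max()).round(1))
im=cv2.imread('pics/side0.png'); cv2.imwrite('pics/racks.png',cv2.resize(im[225:370,220:300],(441,800//1),interpolation=cv2.INTER_CUBIC)[:600] if 0 else cv2.resize(im[228:370,222:300],(330,600),interpolation=cv2.INTER_CUBIC))
E
```

```text
rack (array([ 0.49642535, -0.25932361]), 80.58658599853516, [90.16577911376953, 280.6083679199219])
toolaxes [[-0.001, -0.001, -1.0], [0.438, 0.899, -0.001], [0.899, -0.438, -0.0]]
t 116 [155.5 247.2] [165.3 248.2] [146.  246.2]
t 124 [213.6 252.9] [223.2 253.7] [203.8 252. ]
s 27 [205.4 136.9] [204. 134.] [206.8 139.6]
s 71 [218.1 166.7] [215.5 160.6] [220.6 172.7]
```

View pics/racks.png

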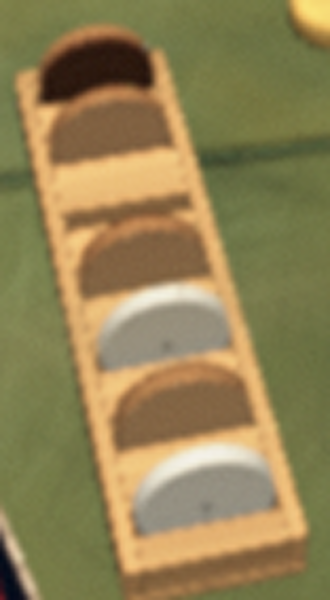

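```bash
python3 - <<'E'
from h import *
t=cam('top'); s=cam('side')
for n,a,b in (('Rout',(223.2,253.7),(220.6,172.7)),('Rmid',(213.6,252.9),(218.1,166.7)),('Rin',(203.8,252),(215.5,160.6)),('Lout',(146,246.2),(204,134))): print(n,tri(t,a,s,b))
for p in ((303.6,246.8),(425.5,269.9),(421.3,300.8),(297.6,277.2)): print(onz(t,*p,.026).round(4))
x0,y0,x1,y1=285,225,450,320
hsv=cv2.cvtColor(t['frame'][y0:y1,x0:x1],cv2.COLOR_RGB2HSV)
m=((hsv[...,0]<22)&(hsv[...,1]>90)&(hsv[...,2]>120)).astype(np.uint8)
cv2.imwrite('pics/m.png',np.hstack([cv2.resize(m*255,None,fx=4,fy=4)]))
print(m.any(0).nonzero()[0][[0,-1]]+x0,m.any(1).nonzero()[0][[0,-1]]+y0)
# trough top edge points via top/side
print('trough fold top end',tri(t,(188.7,193.8),s,(358-0,130)) if 0 else '')
for n,p in (('left top corner',(169,198.3)),('apex',(188.7,193.8)),('right top corner',(199.4,201.8))): print(n,ray(t,*p))
E
```

```text
Rout (array([0.52943825, 0.0453686 , 0.08722338]), np.float64(0.00023252903749693062))
Rmid (array([0.53067934, 0.06528944, 0.09051612]), np.float64(0.00010651350801938305))
Rin (array([0.53189316, 0.08545772, 0.09432903]), np.float64(0.0008597892127205418))
Lout (array([0.54278465, 0.20767036, 0.09494664]), np.float64(0.0017254649104857377))
[ 0.5488 -0.1278  0.026 ]
[ 0.4987 -0.4027  0.026 ]
[ 0.4303 -0.3907  0.026 ]
[ 0.4805 -0.1144  0.026 ]
[298 443] [225 316]
trough fold top end 
left top corner (array([ 0.48993593, -0.08670113,  1.01649683]), array([ 0.16754622,  0.26797404, -0.98689679]))
apex (array([ 0.48993593, -0.08670113,  1.01649683]), array([ 0.17807628,  0.222865  , -0.98531701]))
right top corner (array([ 0.48993593, -0.08670113,  1.01649683]), array([ 0.16007338,  0.19819117, -0.98778719]))
```

View pics/m.png

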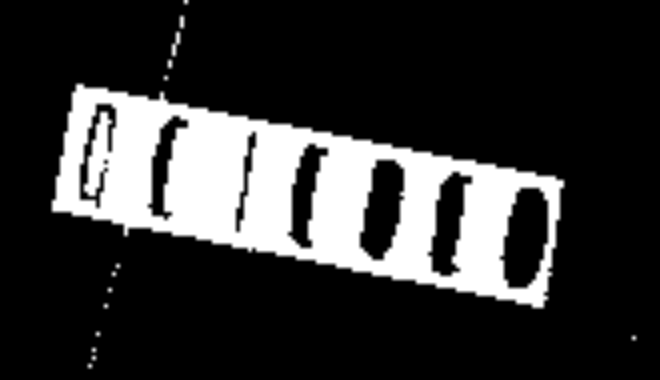

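Request:
drive_tool(steps=[[0, 0, 0, 8.5, 0.6], [0, 0, 0, 8.5, 0.6], [0, 0, 0, 8.5, 0.6], [0, 0, 0, 8.5, 0.6], [0, 0, 0, 8.5, 0.6], [0, 0, 0, 8.5, 0.6], [0, 0, 0, 8.5, 0.6], [0, 0, 0, 8.5, 0.6], [0, 0, 0, 0.7, 0.6]], force=60)

```text
time: 1.25
eef_pos: [0.2959, 0.6066, 0.2313]
tcp_rot: [-0.52, -0.479, 0.52, -0.479]
contact_force: [-0.6, -1.2, 0.3]
opening: 0.596
```

Request:
drive_tool(steps=[[0, 2.8, 4, 0, 0.6], [0, 2.8, 4, 0, 0.6], [0, 2.8, 4, 0, 0.6], [0, 2.8, 4, 0, 0.6], [0, 2.8, 4, 0, 0.6], [0, 2.8, 4, 0, 0.6], [0, 2.8, 4, 0, 0.6], [0, 2.8, 4, 0, 0.6], [0, 2.8, 4, 0, 0.6], [0, 2.7, 3.9, 0, 0.6]])

```text
time: 2.25
eef_pos: [0.542, 0.1842, 0.2317]
tcp_rot: [0.52, 0.48, -0.519, 0.48]
contact_force: [0.4, 0.9, -0.6]
opening: 0.598
```

```bash
cat >> h.py <<'E'
def rack(c,box=(285,225,450,320)):
    x0,y0,x1,y1=box; im=c['frame'][y0:y1,x0:x1]
    hsv=cv2.cvtColor(im,cv2.COLOR_RGB2HSV)
    m=((hsv[...,0]<22)&(hsv[...,1]>90)&(hsv[...,2]>120)).astype(np.uint8)
    m=cv2.morphologyEx(m,cv2.MORPH_OPEN,np.ones((3,3)))
    m=cv2.morphologyEx(m,cv2.MORPH_CLOSE,np.ones((11,11)))
    m=cv2.morphologyEx(m,cv2.MORPH_OPEN,np.ones((9,9)))
    cs,_=cv2.findContours(m,cv2.RETR_EXTERNAL,cv2.CHAIN_APPROX_NONE)
    k=max(cs,key=cv2.contourArea)
    P=np.array([onz(c,u+x0,v+y0,.026)[:2] for u,v in k[:,0]])
    (cx,cy),(w,h),a=cv2.minAreaRect((P*1000).astype(np.float32))
    return np.array([cx,cy])/1000,(a+90 if w<h else a)%180,sorted((w,h))
def pose():
    s=readout.get_state(); M=R.from_quat(s['tcp_rot']).as_matrix()
    return s['eef_pos'],np.degrees(np.arctan2(M[1,1],M[0,1])),s
def go(target,zoff=0):
    """tool-axis shift in cm to target at present yaw"""
    p,psi,s=pose(); M=R.from_quat(s['tcp_rot']).as_matrix()
    return (M.T@(np.array(target)-p)*100).round(2)
E
python3 - <<'E'
from h import *
p,psi,s=pose(); print(s['time'],p,psi,s['opening'],s['qpos'].round(2)); print(go((.541,.1863,.072)))
t=cam('top','t1.png'); print(rack(t))
E
```

```text
2.25 [0.54202689 0.18424832 0.23167154] -4.527957441005482 0.597886033745462 [0.15 0.06 1.83 0.   1.25 0.23]
[15.97 -0.13 -0.19]
(array([ 0.49006677, -0.25825308]), 79.36385345458984, [72.69888305664062, 280.4776916503906])
```

Request:
drive_tool(steps=[[3, -0.1, -0.2, 0, 0.6], [3, 0, 0, 0, 0.6], [3, 0, 0, 0, 0.6], [3, 0, 0, 0, 0.6], [2, 0, 0, 0, 0.6], [1, 0, 0, 0, 0.6], [1, 0, 0, 0, 0.6], [0, 0, 0, 0, 0.6], [0, 0, 0, 0, 0.1], [0, 0, 0, 0, 0.1]])

```text
time: 3.3
eef_pos: [0.5414, 0.1884, 0.0727]
tcp_rot: [0.521, 0.479, -0.519, 0.48]
contact_force: [0.6, 0.2, -1.0]
opening: 0.271
```

Request:
drive_tool(steps=[[0, 0, 0, 0, 0], [0, 0, 0, 0, 0], [0, 0, 0, 0, 0], [0, 0, 0, 0, 0], [0, 0, 0, 0, 0]])

```text
time: 3.8
eef_pos: [0.541, 0.1884, 0.0727]
tcp_rot: [0.521, 0.479, -0.52, 0.479]
contact_force: [-3.2, -0.2, 5.4]
opening: 0.153
```

```bash
python3 - <<'E'
from h import *
t=cam('top'); s=cam('side'); 
a=cv2.resize(t['frame'][170:290,130:240],(400,436)); b=cv2.resize(s['frame'][90:210,170:290],(400,400))
m=np.zeros((436,800,3),np.uint8); m[:,:400]=a; m[:400,400:]=b
cv2.imwrite('pics/grip.png',m[...,::-1])
E
```

```text
(no output)
```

View pics/grip.png

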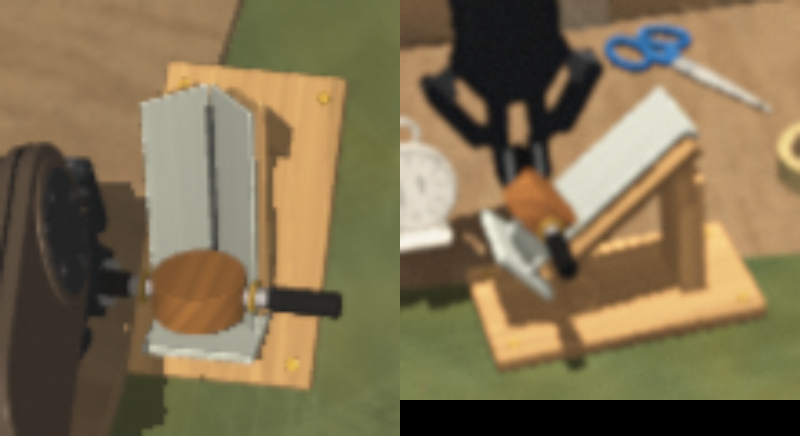

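Request:
drive_tool(steps=[[-0.47, 0.6, 0, 0, 0], [-0.94, 1.2, 0, 0, 0], [-0.94, 1.2, 0, 0, 0], [-0.94, 1.2, 0, 0, 0], [-0.94, 1.2, 0, 0, 0], [-0.94, 1.2, 0, 0, 0], [-0.47, 0.6, 0, 0, 0], [0, 0, 0, 0, 0]])

```text
time: 4.7
eef_pos: [0.6116, 0.1823, 0.1281]
tcp_rot: [-0.519, -0.48, 0.521, -0.478]
contact_force: [-4.2, 0.1, 4.7]
opening: 0.156
```

Request:
drive_tool(steps=[[-0.31, 0.4, 0, 0, 0], [-0.31, 0.4, 0, 0, 0], [0, 0, 0, 0, 0]])

```text
time: 5.0
eef_pos: [0.6158, 0.1818, 0.1315]
tcp_rot: [-0.517, -0.482, 0.524, -0.476]
contact_force: [-10.9, 0.5, 1.7]
opening: 0.152
```

Request:
drive_tool(steps=[[0, 0, 0, 0, 0], [0, 0, 0, 0, 0], [-0.16, 0.2, 0, 0, 0], [0, 0, 0, 0, 0], [0, 0, 0, 0, 0]])

```text
time: 5.5
eef_pos: [0.6157, 0.1818, 0.1315]
tcp_rot: [-0.515, -0.483, 0.525, -0.475]
contact_force: [-12.5, 1.2, 0.6]
opening: 0.157
```

```bash
python3 - <<'E'
from h import *
t=cam('top'); s=cam('side'); 
a=cv2.resize(t['frame'][170:290,130:240],(400,436)); b=cv2.resize(s['frame'][90:210,170:290],(400,400))
m=np.zeros((436,800,3),np.uint8); m[:,:400]=a; m[:400,400:]=b
cv2.imwrite('pics/grip2.png',m[...,::-1])
E
```

```text
(no output)
```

View pics/grip2.png

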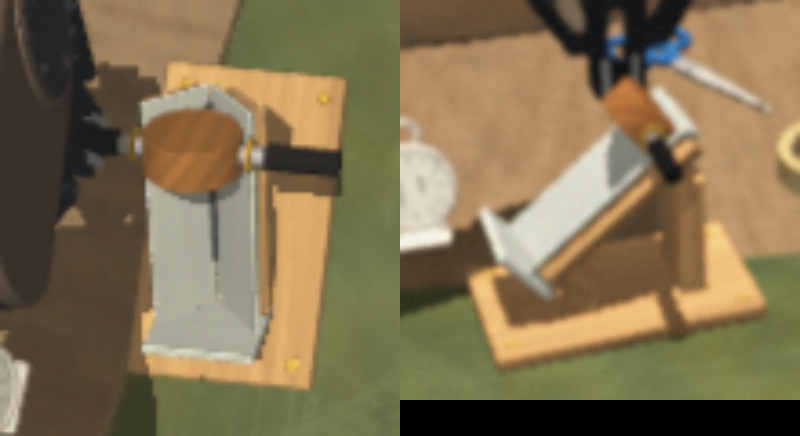

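Request:
drive_tool(steps=[[0, 0, 0, 0, 0.5], [0, 0, 0, 0, 0.5], [0, 0, 0, 0, 0.5], [-2, 0, 0, 0, 0.5], [-4, 0, 0, 0, 0.5], [-4, 0, 0, 0, 0.5], [-1, -2, 4, -8.5, 0.5], [0, -2, 4, -8.5, 0.5], [0, 0, 0, -8.5, 0.5], [0, 0, 0, -8.5, 0.5]])

```text
time: 6.6
eef_pos: [0.5821, 0.1006, 0.2468]
tcp_rot: [0.357, 0.61, -0.356, 0.612]
contact_force: [0.3, -0.4, -0.2]
opening: 0.499
```

```bash
python3 - <<'E'
from h import *
p,psi,_=pose(); print(p,psi)
t=cam('top','t2.png'); s=cam('side','s2.png'); print(rack(t))
for c,(x0,y0,x1,y1),n in ((t,(135,190,235,230),'t'),(s,(215,105,275,155),'s')):
    g=c['frame'][y0:y1,x0:x1].max(2); m=(g<60).astype(np.uint8)
    k,l,stt,cen=cv2.connectedComponentsWithStats(m)
    for i in range(1,k):
        if stt[i,4]>15:
            pts=np.argwhere(l==i)[:,::-1]+[x0,y0]; mu=pts.mean(0); w,v=np.linalg.eigh(np.cov(pts.T)); d=v[:,1]; pr=(pts-mu)@d
            print(n,stt[i,4],mu.round(1),(mu+d*pr.min()).round(1),(mu+d*pr.max()).round(1))
E
```

```text
[0.58206686 0.10058516 0.2467814 ] 29.5144478077204
(array([ 0.49006677, -0.25825308]), 79.36385345458984, [72.69888305664062, 280.4776916503906])
t 51 [157.1 209.5] [159.7 190. ] [154.4 229.1]
t 652 [175.4 212.1] [176.9 189.6] [174.2 229.8]
t 137 [212.8 213.9] [223.1 215.1] [202.8 212.7]
t 35 [140.2 226. ] [148.  225.1] [134.9 226.5]
s 28 [234.  110.7] [232.1 107.9] [235.9 113.4]
s 65 [249.2 138.3] [245.9 132.5] [252.4 143.8]
```

Request:
drive_tool(steps=[[0, 0, 0, -8.5, 0.4], [0, 0, 0, -8.5, 0.4], [0, 0, 0, -8.5, 0.4], [0, 0, 0, -8.5, 0.4], [0, 0, 0, -8.5, 0.4], [0, 0, 0, -7.4, 0.3], [0, -2, 0, 0, 0.3]])

```text
time: 7.4
eef_pos: [0.5785, 0.0838, 0.2459]
tcp_rot: [0.066, 0.704, -0.066, 0.704]
contact_force: [-0.4, -0.3, -0.3]
opening: 0.298
```

```bash
cat >> h.py <<'E'
def slot(s,z=.033,t=None):
    t=t or cam('top'); c,a,wh=rack(t); p,psi,_=pose()
    q=c+s*np.array([np.cos(np.radians(a)),np.sin(np.radians(a))])
    print('rack',c.round(4),a.round(1),np.round(wh,0),'at',q.round(4),'psi',psi.round(1),'pos',p.round(4),'go xyz cm',go((*q,z)))
E
python3 - <<'E'
from h import *
slot(-.12)
t=cam('top');s=cam('side')
print(tri(t,(212.8,213.9),s,(249.2,138.3)),tri(t,(223.1,215.1),s,(252.4,143.8)),tri(t,(202.8,212.7),s,(245.9,132.5)))
E
```

```text
Traceback (most recent call last):
  File "h.py", line 57, in slot
    print('rack',c.round(4),a.round(1),np.round(wh,0),'at',q.round(4),'psi',psi.round(1),'pos',p.round(4),'go xyz cm',go((*q,z)))
                            ^^^^^^^
AttributeError: 'float' object has no attribute 'round'
```

```bash
sed -i 's/a.round(1),np/round(a,1),np/;s/psi.round(1)/round(psi,1)/' h.py
python3 - <<'E'
from h import *
slot(-.12)
t=cam('top');s=cam('side')
print(tri(t,(212.8,213.9),s,(249.2,138.3)),tri(t,(223.1,215.1),s,(252.4,143.8)),tri(t,(202.8,212.7),s,(245.9,132.5)))
E
```

```text
rack [ 0.4901 -0.2583] 79.4 [ 73. 280.] at [ 0.4679 -0.3762] psi 79.0 pos [0.5782 0.0814 0.2458] go xyz cm [ 21.31 -47.01  -2.09]
(array([0.60608072, 0.05963871, 0.14902044]), np.float64(8.052214479531667e-05)) (array([0.60476888, 0.03905801, 0.14669423]), np.float64(0.0012922986917315634)) (array([0.60691665, 0.07922867, 0.15316117]), np.float64(0.0019097299160467911))
```

Request:
drive_tool(steps=[[0, -4.7, -0.2, 0, 0.3], [0, -4.7, -0.2, 0, 0.3], [0, -4.7, -0.2, 0, 0.3], [0, -4.7, -0.2, 0, 0.3], [0, -4.7, -0.2, 0, 0.3], [0, -4.7, -0.2, 0, 0.3], [0, -4.7, -0.2, 0, 0.3], [0, -4.7, -0.2, 0, 0.3], [0, -4.7, -0.2, 0, 0.3], [0, -4.7, -0.3, 0, 0.3]])

```text
time: 8.6
eef_pos: [0.4692, -0.3769, 0.2459]
tcp_rot: [0.067, 0.704, -0.067, 0.704]
contact_force: [1.0, 0.2, 1.2]
opening: 0.3
```

Request:
drive_tool(steps=[[4, 0, 0, 0, 0.3], [4, 0, 0, 0, 0.3], [4, 0, 0, 0, 0.3], [0, 0, 0, 0, 0.3]])

```text
time: 9.0
eef_pos: [0.4664, -0.3717, 0.1186]
tcp_rot: [0.07, 0.707, -0.064, 0.7]
contact_force: [-0.4, -0.1, -0.8]
opening: 0.303
```

```bash
python3 - <<'E'
from h import *
p,psi,_=pose(); print(p,psi,go((.4679,-.3762,.033)))
w=cam('wrist','w1.png'); cam('side','s3.png')
a=cv2.imread('pics/w1.png'); b=cv2.imread('pics/s3.png')[200:400,180:380]
m=np.zeros((420,800,3),np.uint8); m[:300,:400]=cv2.resize(a,(400,300)); m[:400,400:]=cv2.resize(b,(400,400)); cv2.imwrite('pics/pre1.png',m)
E
```

```text
[ 0.46637549 -0.37169034  0.11855712] 79.12425196554356 [ 8.55 -0.49  0.32]
```

View pics/pre1.png

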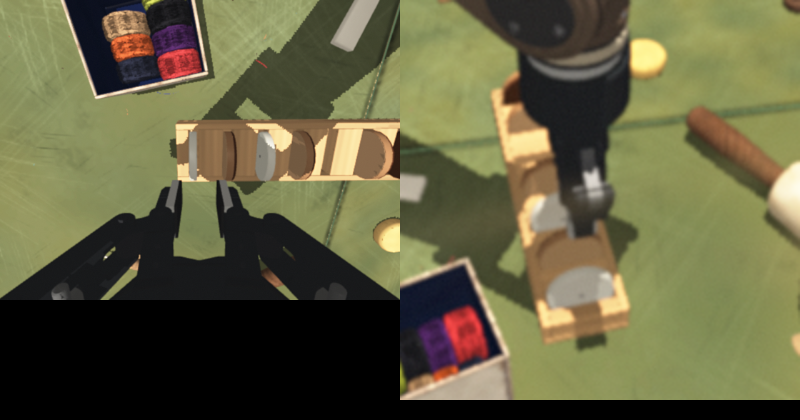

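Request:
drive_tool(steps=[[2.5, -0.5, 0.3, 0, 0.3], [2, 0, 0, 0, 0.3], [0, 0, 0, 0, 0.3], [0, 0, 0, 0, 0.3]])

```text
time: 9.5
eef_pos: [0.4725, -0.3818, 0.0833]
tcp_rot: [0.066, 0.703, -0.067, 0.705]
contact_force: [0.3, -0.3, 0.8]
opening: 0.294
```

```bash
python3 - <<'E'
from h import *
slot(-.12)
E
```

```text
rack [ 0.5013 -0.1985] 79.4 [ 73. 159.] at [ 0.4791 -0.3164] psi 79.2 pos [ 0.4727 -0.3821  0.0836] go xyz cm [ 5.04  6.58 -0.62]
```

```bash
python3 - <<'E'
from h import *
print(pose()[:2],go((.4679,-.3762,.033)))
E
```

```text
(array([ 0.47269208, -0.3820764 ,  0.08363236]), np.float64(79.20877238778064)) [ 5.06  0.5  -0.6 ]
```

Request:
drive_tool(steps=[[0, 0.5, -0.6, 0, 0.3], [1.5, 0, 0, 0, 0.3], [1.5, 0, 0, 0, 0.3], [1, 0, 0, 0, 0.3], [0.5, 0, 0, 0, 0.3], [0.4, 0, 0, 0, 0.3], [0, 0, 0, 0, 0.3], [0, 0, 0, 0, 0.3], [0, 0, 0, 0, 0.3]])

```text
time: 10.45
eef_pos: [0.4666, -0.3752, 0.0321]
tcp_rot: [0.066, 0.704, -0.067, 0.704]
contact_force: [0.2, 0.1, 0.4]
opening: 0.301
```

Request:
drive_tool(steps=[[0, 0, 0, 0, 0], [0, 0, 0, 0, 0], [0, 0, 0, 0, 0], [0, 0, 0, 0, 0], [0, 0, 0, 0, 0]], force=30)

```text
time: 10.95
eef_pos: [0.4665, -0.3753, 0.032]
tcp_rot: [0.066, 0.704, -0.067, 0.704]
contact_force: [-0.8, -2.8, 1.8]
opening: 0.085
```

Request:
drive_tool(steps=[[-1, 0, 0, 0, 0], [-3, 0, 0, 0, 0], [-4, 0, 0, 0, 0], [-4, 0, 0, 8.5, 0], [-3, 0, 0, 8.5, 0], [0, 0, 0, 8.5, 0], [0, 0, 0, 8.5, 0], [0, 0, 0, 8.5, 0], [0, 0, 0, 8.5, 0], [0, 0, 0, 8.5, 0]])

```text
time: 11.95
eef_pos: [0.4661, -0.3738, 0.1817]
tcp_rot: [0.409, 0.577, -0.408, 0.576]
contact_force: [0.1, 1.1, -0.2]
opening: 0.083
```

Request:
drive_tool(steps=[[0, 0, 0, 8.5, 0], [0, 0, 0, 8.5, 0], [0, 0, 0, 7.2, 0], [0, 0, 0, 0, 0], [0, 0, 0, 0, 0]])

```text
time: 12.45
eef_pos: [0.4661, -0.3743, 0.1817]
tcp_rot: [0.519, 0.481, -0.518, 0.48]
contact_force: [-0.1, 0.6, 0.1]
opening: 0.084
```

```bash
cat >> h.py <<'E'
YAW=-4.5; O=np.array([.5088,.1284,.0692])
def axis(z,up=0):
    a=np.radians(YAW); u=np.array([np.cos(a),np.sin(a),0]); c,s=np.cos(np.radians(38)),np.sin(np.radians(38))
    return O+z*(c*u+[0,0,s])+np.array([0,0,up])
def place(zc,dz,dlat=0,hi=.09):
    "dz: disc centre above TCP"
    P=axis(zc)-[0,0,dz]; p,psi,_=pose(); print('psi',round(psi,1),'pos',p.round(4),'P',P.round(4),'go',go(P),'go above',go(P+[0,0,hi]))
E
python3 - <<'E'
from h import *
place(.026,.002); slot(-.04)
E
```

```text
psi -4.3 pos [ 0.4661 -0.3743  0.1817] P [0.5292 0.1268 0.0832] go [  9.89   2.49 -50.43] go above [  0.89   2.49 -50.44]
rack [ 0.5038 -0.1853] 79.1 [ 72. 134.] at [ 0.4963 -0.2246] psi -4.4 pos [ 0.4662 -0.3744  0.1816] go xyz cm [ 14.87   1.87 -15.16]
```

Request:
drive_tool(steps=[[0, 0.25, -4.6, 0, 0], [0, 0.25, -4.9, 0, 0], [0, 0.25, -4.9, 0, 0], [0, 0.25, -4.9, 0, 0], [0, 0.25, -4.9, 0, 0], [0, 0.25, -4.9, 0, 0], [0, 0.25, -4.9, 0, 0], [0, 0.25, -4.9, 0, 0], [0, 0.25, -4.9, 0, 0], [0, 0.25, -4.4, 0, 0]])

```text
time: 13.5
eef_pos: [0.5287, 0.1062, 0.1819]
tcp_rot: [0.519, 0.481, -0.518, 0.481]
contact_force: [0.4, -0.1, -0.4]
opening: 0.09
```

Request:
drive_tool(steps=[[0, 0, -2, 0, 0], [2, 0, 0, 0, 0], [2, 0, 0, 0, 0], [1, 0, 0, 0, 0], [0, 0, 0, 0, 0], [0, 0, 0, 0, 0], [0, 0, 0, 0, 0]])

```text
time: 14.2
eef_pos: [0.5314, 0.1235, 0.1328]
tcp_rot: [0.52, 0.479, -0.519, 0.48]
contact_force: [1.2, -0.8, 0.3]
opening: 0.087
```

```bash
python3 - <<'E'
from h import *
place(.026,.002); 
t=cam('top'); s=cam('side')
a=cv2.resize(t['frame'][170:290,130:240],(400,436)); b=cv2.resize(s['frame'][90:210,170:290],(400,400))
m=np.zeros((436,800,3),np.uint8); m[:,:400]=a; m[:400,400:]=b
cv2.imwrite('pics/pl1.png',m[...,::-1])
E
```

```text
psi -4.5 pos [0.5314 0.1235 0.1328] P [0.5292 0.1268 0.0832] go [ 4.96 -0.25 -0.31] go above [-4.04 -0.23 -0.31]
```

View pics/pl1.png

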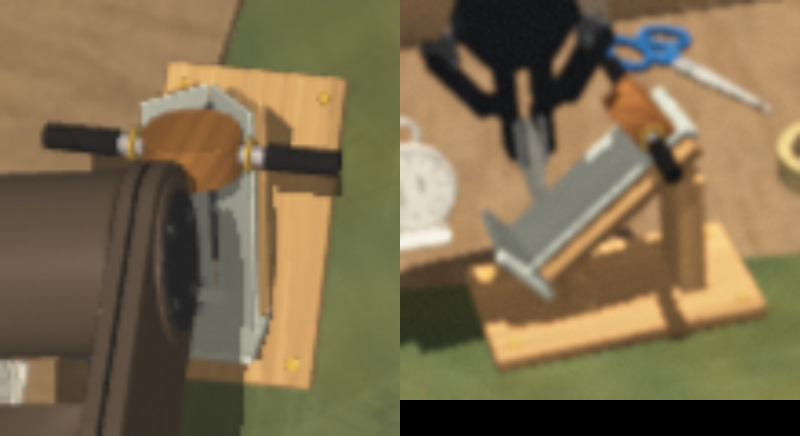

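Request:
drive_tool(steps=[[1, -0.3, -0.4, 0, 0], [1, -0.2, 0, 0, 0], [1, -0.2, 0, 0, 0], [0.7, 0, 0, 0, 0], [0.4, 0, 0, 0, 0], [0.3, 0, 0, 0, 0], [0, 0, 0, 0, 0], [0, 0, 0, 0, 0], [0, 0, 0, 0, 0]])

```text
time: 15.2
eef_pos: [0.5243, 0.1283, 0.088]
tcp_rot: [0.52, 0.48, -0.519, 0.48]
contact_force: [0.2, -0.4, 0.2]
opening: 0.09
```

```bash
python3 - <<'E'
from h import *
place(.026,.002); 
s=cam('side')
b=cv2.resize(s['frame'][90:210,170:290],(600,600))
cv2.imwrite('pics/pl2.png',b[...,::-1])
E
```

```text
psi -4.5 pos [0.5243 0.1283 0.088 ] P [0.5292 0.1268 0.0832] go [0.48 0.5  0.11] go above [-8.52  0.51  0.11]
```

View pics/pl2.png

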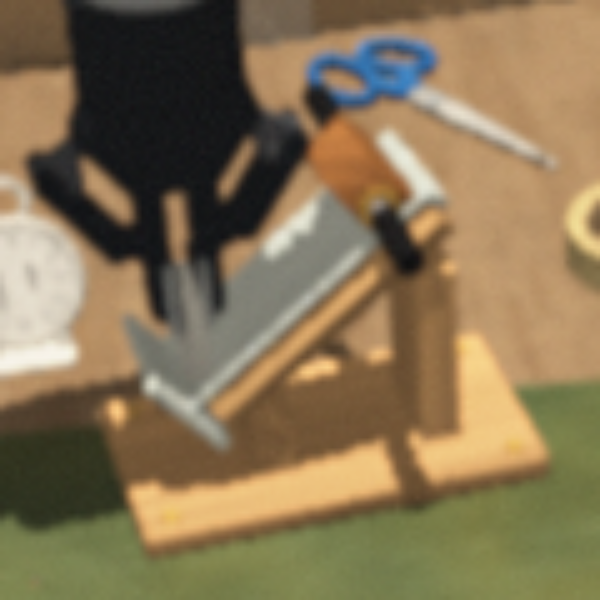

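Request:
drive_tool(steps=[[0, 0, 0, 0, 0.2], [0, 0, 0, 0, 0.2], [0, 0, 0, 0, 0.2], [0, 0, 0, 0, 0.2], [-2, 0, 0, 0, 0.2], [-4, 0, 0, 0, 0.2], [-4, 0, 0, 0, 0.2], [-2, 0, 4, 0, 0.25], [0, 0, 4.8, 0, 0.25], [0, 0, 4.8, 0, 0.25]])

```text
time: 16.25
eef_pos: [0.5136, -0.0084, 0.2092]
tcp_rot: [0.519, 0.48, -0.518, 0.482]
contact_force: [1.1, 0.2, 0.0]
opening: 0.251
```

Request:
drive_tool(steps=[[0, 0, 2, -8.5, 0.3], [0, 0, 0, -8.5, 0.3], [0, 0, 0, -8.5, 0.3], [0, 0, 0, -8.5, 0.3], [0, 0, 0, -8.5, 0.3], [0, 0, 0, -8.5, 0.3], [0, 0, 0, -8.5, 0.3], [0, 0, 0, -8.5, 0.3], [0, 0, 0, -8.5, 0.3], [0, 0, 0, -7.5, 0.3]])

```text
time: 17.25
eef_pos: [0.5116, -0.0272, 0.2075]
tcp_rot: [0.063, 0.704, -0.063, 0.704]
contact_force: [-0.2, 0.9, -0.0]
opening: 0.297
```

```bash
python3 - <<'E'
from h import *
t=cam('top','t4.png'); slot(-.08,.046,t)
s=cam('side')
a=cv2.resize(t['frame'][170:290,130:240],(400,436)); b=cv2.resize(s['frame'][90:210,170:290],(400,400))
m=np.zeros((436,800,3),np.uint8); m[:,:400]=a; m[:400,400:]=b
cv2.imwrite('pics/pl3.png',m[...,::-1])
E
```

```text
rack [ 0.4903 -0.2572] 79.2 [ 72. 280.] at [ 0.4753 -0.3358] psi 80.0 pos [ 0.5116 -0.0273  0.2075] go xyz cm [ 16.15 -31.01   1.78]
```

View pics/pl3.png

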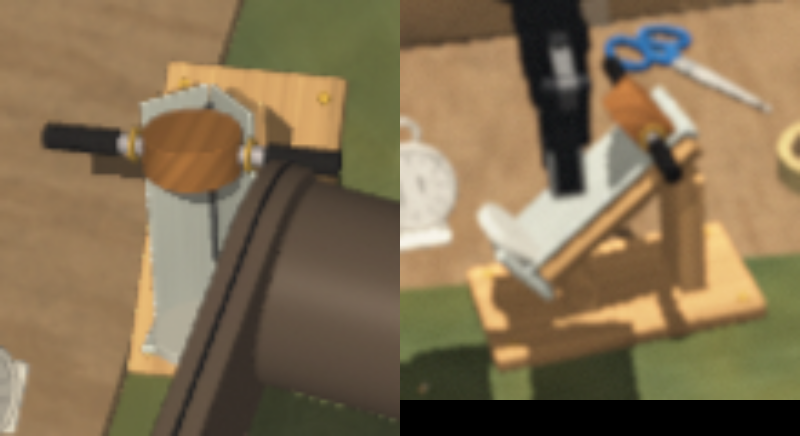

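Request:
drive_tool(steps=[[0, -4.4, 0.25, 0, 0.3], [0, -4.4, 0.25, 0, 0.3], [0, -4.4, 0.25, 0, 0.3], [0, -4.4, 0.25, 0, 0.3], [0, -4.4, 0.25, 0, 0.3], [0, -4.4, 0.25, 0, 0.3], [0, -4.4, 0.25, 0.8, 0.3], [3, -0.2, 0, 0, 0.3], [3, 0, 0, 0, 0.3], [2, 0, 0, 0, 0.3]])

```text
time: 18.35
eef_pos: [0.4712, -0.3352, 0.1251]
tcp_rot: [0.072, 0.704, -0.071, 0.703]
contact_force: [-0.6, 0.2, -0.5]
opening: 0.301
```

Request:
drive_tool(steps=[[0, 0, 0, 0, 0.3], [0, 0, 0, 0, 0.3], [0, 0, 0, 0, 0.3], [0, 0, 0, 0, 0.3]])

```text
time: 18.75
eef_pos: [0.4733, -0.336, 0.1295]
tcp_rot: [0.069, 0.703, -0.071, 0.705]
contact_force: [0.8, 0.2, 0.5]
opening: 0.303
```

```bash
python3 - <<'E'
from h import *
print(pose()[:2],go((.4753,-.3358,.046)))
E
```

```text
(array([ 0.47325462, -0.33596503,  0.12954711]), np.float64(78.68297642365036)) [8.36 0.07 0.17]
```

Request:
drive_tool(steps=[[2, 0.1, 0.2, 0, 0.3], [2, 0, 0, 0, 0.3], [2, 0, 0, 0, 0.3], [1.3, 0, 0, 0, 0.3], [0.7, 0, 0, 0, 0.3], [0.3, 0, 0, 0, 0.3], [0, 0, 0, 0, 0.3], [0, 0, 0, 0, 0.3], [0, 0, 0, 0, 0.3]])

```text
time: 19.65
eef_pos: [0.475, -0.3352, 0.0455]
tcp_rot: [0.069, 0.703, -0.07, 0.704]
contact_force: [0.0, 0.0, -0.3]
opening: 0.3
```

Request:
drive_tool(steps=[[0, 0, 0, 0, 0], [0, 0, 0, 0, 0], [0, 0, 0, 0, 0], [0, 0, 0, 0, 0], [0, 0, 0, 0, 0]])

```text
time: 20.15
eef_pos: [0.4747, -0.3355, 0.0452]
tcp_rot: [0.069, 0.703, -0.07, 0.704]
contact_force: [-0.3, -3.2, 2.0]
opening: 0.105
```

Request:
drive_tool(steps=[[-1, 0, 0, 0, 0], [-3, 0, 0, 0, 0], [-4, 0, 0, 0, 0], [-4, 0, 0, 8.5, 0], [-2, 0, 0, 8.5, 0], [0, 0, 0, 8.5, 0], [0, 0, 0, 8.5, 0], [0, 0, 0, 8.5, 0], [0, 0, 0, 8.5, 0], [0, 0, 0, 8.5, 0]])

```text
time: 21.15
eef_pos: [0.4743, -0.3332, 0.1843]
tcp_rot: [0.412, 0.576, -0.411, 0.574]
contact_force: [-0.9, 0.3, -0.7]
opening: 0.109
```

Request:
drive_tool(steps=[[0, 0, 0, 8.5, 0], [0, 0, 0, 8.5, 0], [0, 0, 0, 6.7, 0], [0, 0, -4.5, 0, 0], [0, 0, -4.5, 0, 0], [0, 0, -4.5, 0, 0], [0, 0, -4.5, 0, 0], [0, 0, -4.5, 0, 0], [0, 0, 0, 0, 0], [0, 0, 0, 0, 0]])

```text
time: 22.15
eef_pos: [0.4918, -0.1089, 0.1845]
tcp_rot: [0.519, 0.481, -0.519, 0.48]
contact_force: [-0.3, -0.6, -1.0]
opening: 0.106
```

```bash
cat >> h.py <<'E'
def place(top,th,dz,e=.006,m=.003):
    "stack top, disc thickness, disc centre above TCP, e raise"
    zc=top+.0172+th/2*.788+m; a=np.radians(YAW)
    P=axis(zc)+[-.78*e*np.cos(a),-.78*e*np.sin(a),e-dz]; p,psi,_=pose()
    print('zc',round(zc,4),'psi',round(psi,1),'pos',p.round(4),'P',P.round(4),'go',go(P))
E
python3 - <<'E'
from h import *
place(.008,.010,-.011)
E
```

```text
zc 0.0321 psi -4.4 pos [ 0.4918 -0.1089  0.1845] P [0.5294 0.1268 0.106 ] go [  7.88   1.96 -23.77]
```

Request:
drive_tool(steps=[[0, 0.4, -4.6, 0, 0], [0, 0.4, -4.6, 0, 0], [0, 0.4, -4.6, 0, 0], [0, 0.4, -4.6, 0, 0], [0, 0.4, -4.4, 0, 0], [2, 0, -1, 0, 0], [2, 0, 0, 0, 0], [1, 0, 0, 0, 0], [0, 0, 0, 0, 0], [0, 0, 0, 0, 0]])

```text
time: 23.15
eef_pos: [0.5312, 0.1244, 0.1349]
tcp_rot: [0.52, 0.48, -0.52, 0.479]
contact_force: [0.5, -0.5, -0.8]
opening: 0.11
```

Request:
drive_tool(steps=[[0, 0, 0, 0, 0], [0, 0, 0, 0, 0], [0, 0, 0, 0, 0]])

```text
time: 23.45
eef_pos: [0.5312, 0.1252, 0.1354]
tcp_rot: [0.52, 0.48, -0.519, 0.48]
contact_force: [-0.1, 0.5, 0.4]
opening: 0.107
```

```bash
python3 - <<'E'
from h import *
place(.008,.010,-.011)
E
```

```text
zc 0.0321 psi -4.5 pos [0.5312 0.1252 0.1354] P [0.5294 0.1268 0.106 ] go [ 2.94 -0.2  -0.15]
```

Request:
drive_tool(steps=[[0.8, -0.2, -0.15, 0, 0], [0.8, 0, 0, 0, 0], [0.7, 0, 0, 0, 0], [0.4, 0, 0, 0, 0], [0.2, 0, 0, 0, 0], [0, 0, 0, 0, 0], [0, 0, 0, 0, 0], [0, 0, 0, 0, 0]])

```text
time: 24.25
eef_pos: [0.5291, 0.127, 0.1059]
tcp_rot: [0.519, 0.48, -0.519, 0.48]
contact_force: [0.3, -0.1, -1.2]
opening: 0.111
```

Request:
drive_tool(steps=[[0, 0, 0, 0, 0.25], [0, 0, 0, 0, 0.25], [0, 0, 0, 0, 0.25], [0, 0, 0, 0, 0.25], [-2, 0, 0, 0, 0.25], [-3.5, 0, 0, 0, 0.25], [-3, 0, 0, 0, 0.25], [-2, 0, 4, 0, 0.25], [0, 0, 4.8, 0, 0.25], [0, 0, 4.8, 0, 0.3]])

```text
time: 25.25
eef_pos: [0.5186, -0.0097, 0.2121]
tcp_rot: [0.519, 0.48, -0.518, 0.481]
contact_force: [0.5, -0.4, -1.1]
opening: 0.3
```

Request:
drive_tool(steps=[[0, 0, 2, -8.5, 0.3], [0, 0, 0, -8.5, 0.3], [0, 0, 0, -8.5, 0.3], [0, 0, 0, -8.5, 0.3], [0, 0, 0, -8.5, 0.3], [0, 0, 0, -8.5, 0.3], [0, 0, 0, -8.5, 0.3], [0, 0, 0, -8.5, 0.3], [0, 0, 0, -8.5, 0.3], [0, 0, 0, -7.2, 0.3]])

```text
time: 26.25
eef_pos: [0.5166, -0.0285, 0.2105]
tcp_rot: [0.065, 0.704, -0.065, 0.704]
contact_force: [-0.5, 0.3, -0.2]
opening: 0.3
```

```bash
python3 - <<'E'
from h import *
t=cam('top','t5.png'); slot(0,.046,t)
s=cam('side','s5.png')
b=cv2.resize(s['frame'][120:200,190:280],(630,560),interpolation=cv2.INTER_CUBIC)
cv2.imwrite('pics/pl4.png',b[...,::-1])
E
```

```text
rack [ 0.4904 -0.2563] 79.1 [ 73. 280.] at [ 0.4904 -0.2563] psi 79.7 pos [ 0.5166 -0.0286  0.2105] go xyz cm [ 16.45 -22.88   1.5 ]
```

View pics/pl4.png

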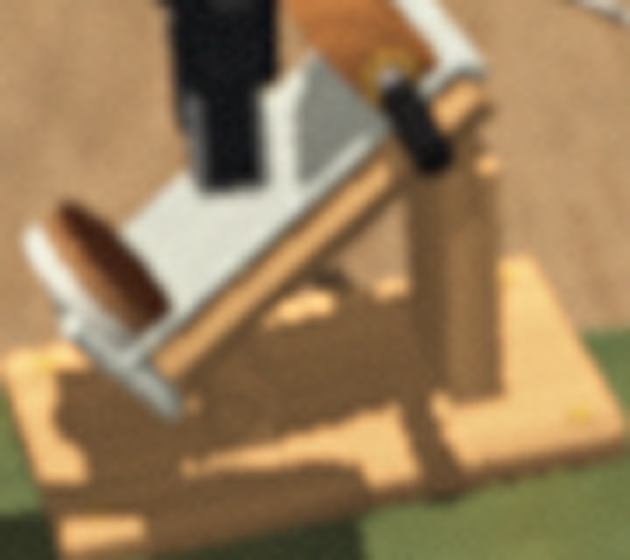

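Request:
drive_tool(steps=[[0, -4.5, 0.3, 0, 0.3], [0, -4.5, 0.3, 0, 0.3], [0, -4.5, 0.3, 0, 0.3], [0, -4.5, 0.3, 0, 0.3], [0, -4.5, 0.3, 0.5, 0.3], [3, -0.4, 0, 0, 0.3], [3, 0, 0, 0, 0.3], [2, 0, 0, 0, 0.3], [0, 0, 0, 0, 0.3], [0, 0, 0, 0, 0.3]])

```text
time: 27.35
eef_pos: [0.4885, -0.2563, 0.1307]
tcp_rot: [0.07, 0.704, -0.07, 0.704]
contact_force: [1.0, -0.1, 0.2]
opening: 0.298
```

Request:
drive_tool(steps=[[0, 0, 0, 0, 0.3], [0, 0, 0, 0, 0.3], [0, 0, 0, 0, 0.3]])

```text
time: 27.65
eef_pos: [0.4891, -0.2566, 0.1319]
tcp_rot: [0.069, 0.703, -0.07, 0.704]
contact_force: [0.0, 0.1, -0.1]
opening: 0.298
```

```bash
python3 - <<'E'
from h import *
print(pose()[:2],go((.4904,-.2563,.046)))
E
```

```text
(array([ 0.48909854, -0.25662385,  0.13192093]), np.float64(78.6984907431261)) [8.59 0.07 0.1 ]
```

Request:
drive_tool(steps=[[2, 0.1, 0.1, 0, 0.3], [2, 0, 0, 0, 0.3], [2, 0, 0, 0, 0.3], [1.5, 0, 0, 0, 0.3], [0.7, 0, 0, 0, 0.3], [0.4, 0, 0, 0, 0.3], [0, 0, 0, 0, 0.3], [0, 0, 0, 0, 0.3], [0, 0, 0, 0, 0.3]])

```text
time: 28.55
eef_pos: [0.4902, -0.256, 0.0455]
tcp_rot: [0.069, 0.703, -0.07, 0.704]
contact_force: [-0.6, 0.3, 0.0]
opening: 0.304
```

Request:
drive_tool(steps=[[0, 0, 0, 0, 0], [0, 0, 0, 0, 0], [0, 0, 0, 0, 0], [0, 0, 0, 0, 0], [0, 0, 0, 0, 0]])

```text
time: 29.05
eef_pos: [0.49, -0.2561, 0.0452]
tcp_rot: [0.069, 0.703, -0.07, 0.704]
contact_force: [-1.3, -2.2, 3.4]
opening: 0.107
```

Request:
drive_tool(steps=[[-1, 0, 0, 0, 0], [-3, 0, 0, 0, 0], [-4, 0, 0, 0, 0], [-4, 0, 0, 8.5, 0], [-2, 0, 0, 8.5, 0], [0, 0, 0, 8.5, 0], [0, 0, 0, 8.5, 0], [0, 0, 0, 8.5, 0], [0, 0, 0, 8.5, 0], [0, 0, 0, 8.5, 0]])

```text
time: 30.05
eef_pos: [0.4893, -0.2544, 0.1844]
tcp_rot: [0.412, 0.576, -0.411, 0.574]
contact_force: [-0.0, -0.7, -0.1]
opening: 0.11
```

Request:
drive_tool(steps=[[0, 0, 0, 8.5, 0], [0, 0, 0, 8.5, 0], [0, 0, 0, 6.7, 0], [0, 0, -4.5, 0, 0], [0, 0, -4.5, 0, 0], [0, 0, -4.5, 0, 0], [0, 0, 0, 0, 0], [0, 0, 0, 0, 0], [0, 0, 0, 0, 0]])

```text
time: 30.95
eef_pos: [0.5001, -0.1214, 0.1846]
tcp_rot: [0.519, 0.48, -0.519, 0.48]
contact_force: [0.2, -0.0, -0.6]
opening: 0.104
```

```bash
python3 - <<'E'
from h import *
place(.018,.010,-.012)
E
```

```text
zc 0.0421 psi -4.5 pos [ 0.5001 -0.1214  0.1846] P [0.5372 0.1262 0.1131] go [  7.15   1.74 -24.97]
```

Request:
drive_tool(steps=[[0, 0.3, -4.6, 0, 0], [0, 0.3, -4.6, 0, 0], [0, 0.3, -4.6, 0, 0], [0, 0.3, -4.6, 0, 0], [0, 0.3, -4.4, 0, 0], [1.5, 0, -2.1, 0, 0], [2, 0, 0, 0, 0], [1, 0, 0, 0, 0], [0, 0, 0, 0, 0], [0, 0, 0, 0, 0]])

```text
time: 31.95
eef_pos: [0.5351, 0.125, 0.1398]
tcp_rot: [0.52, 0.479, -0.52, 0.479]
contact_force: [-0.8, -0.5, 0.1]
opening: 0.111
```

Request:
drive_tool(steps=[[0, 0, 0, 0, 0], [0, 0, 0, 0, 0], [0, 0, 0, 0, 0]])

```text
time: 32.25
eef_pos: [0.5352, 0.1259, 0.1404]
tcp_rot: [0.52, 0.48, -0.519, 0.48]
contact_force: [0.5, -0.3, 0.2]
opening: 0.108
```

```bash
python3 - <<'E'
from h import *
place(.018,.010,-.0115)
E
```

```text
zc 0.0421 psi -4.5 pos [0.5352 0.1259 0.1404] P [0.5372 0.1262 0.1126] go [ 2.77  0.2  -0.04]
```

Next after this: B (s=+0.08).

Request:
drive_tool(steps=[[0.8, 0.2, 0, 0, 0], [0.8, 0, 0, 0, 0], [0.6, 0, 0, 0, 0], [0.4, 0, 0, 0, 0], [0.2, 0, 0, 0, 0], [0, 0, 0, 0, 0], [0, 0, 0, 0, 0], [0, 0, 0, 0, 0]])

```text
time: 33.05
eef_pos: [0.5368, 0.126, 0.1118]
tcp_rot: [0.519, 0.48, -0.519, 0.48]
contact_force: [-0.4, 0.3, 0.5]
opening: 0.108
```

Request:
drive_tool(steps=[[0, 0, 0, 0, 0.25], [0, 0, 0, 0, 0.25], [0, 0, 0, 0, 0.25], [0, 0, 0, 0, 0.25], [-2, 0, 0, 0, 0.25], [-3.5, 0, 0, 0, 0.25], [-2.5, 0, 0, 0, 0.25], [-2, 0, 4, 0, 0.25], [0, 0, 4.8, 0, 0.25], [0, 0, 4.8, 0, 0.3]])

```text
time: 34.05
eef_pos: [0.5263, -0.0107, 0.213]
tcp_rot: [0.519, 0.48, -0.518, 0.481]
contact_force: [0.7, 0.3, 0.5]
opening: 0.297
```

Request:
drive_tool(steps=[[0, 0, 2, -8.5, 0.3], [0, 0, 0, -8.5, 0.3], [0, 0, 0, -8.5, 0.3], [0, 0, 0, -8.5, 0.3], [0, 0, 0, -8.5, 0.3], [0, 0, 0, -8.5, 0.3], [0, 0, 0, -8.5, 0.3], [0, 0, 0, -8.5, 0.3], [0, 0, 0, -8.5, 0.3], [0, 0, 0, -7.2, 0.3]])

```text
time: 35.05
eef_pos: [0.5244, -0.0295, 0.2115]
tcp_rot: [0.065, 0.704, -0.065, 0.704]
contact_force: [-0.0, -0.4, -0.7]
opening: 0.299
```

```bash
python3 - <<'E'
from h import *
t=cam('top','t6.png'); slot(.08,.046,t)
s=cam('side','s6.png')
f=s['frame'].astype(int)
# profile along the trough's axis, dark-grain location: centre line points at the disc tops
for z in np.arange(0,.08,.004):
    a=axis(z)-np.array([np.sin(np.radians(38)),0,-np.cos(np.radians(38))])*.0
    u,v=proj(s,a)[0].round().astype(int); print(int(z*1000),(u,v),f[v,u])
E
```

```text
rack [ 0.4905 -0.2557] 79.1 [ 73. 280.] at [ 0.5056 -0.1771] psi 79.7 pos [ 0.5244 -0.0295  0.2115] go xyz cm [ 16.55 -14.86   0.8 ]
0 (np.int64(202), np.int64(162)) [192 174 149]
4 (np.int64(203), np.int64(161)) [162 119  82]
8 (np.int64(204), np.int64(160)) [138  92  57]
12 (np.int64(205), np.int64(159)) [134  89  57]
16 (np.int64(206), np.int64(158)) [158 110  69]
20 (np.int64(208), np.int64(157)) [112  71  44]
24 (np.int64(209), np.int64(156)) [77 43 27]
28 (np.int64(210), np.int64(155)) [68 36 22]
32 (np.int64(211), np.int64(153)) [89 67 55]
36 (np.int64(212), np.int64(152)) [172 168 150]
40 (np.int64(214), np.int64(151)) [222 221 205]
44 (np.int64(215), np.int64(150)) [220 220 205]
48 (np.int64(216), np.int64(149)) [219 220 204]
52 (np.int64(217), np.int64(148)) [220 220 203]
56 (np.int64(219), np.int64(147)) [221 221 204]
60 (np.int64(220), np.int64(145)) [215 214 199]
64 (np.int64(221), np.int64(144)) [168 166 153]
68 (np.int64(222), np.int64(143)) [104 103  98]
72 (np.int64(224), np.int64(142)) [37 36 37]
76 (np.int64(225), np.int64(141)) [22 20 24]
```

Request:
drive_tool(steps=[[0, -4.8, 0.3, 0, 0.3], [0, -4.8, 0.3, 0, 0.3], [0, -4.8, 0.3, 0.5, 0.3], [3, -0.4, 0, 0, 0.3], [3, 0, 0, 0, 0.3], [2, 0, 0, 0, 0.3], [0, 0, 0, 0, 0.3], [0, 0, 0, 0, 0.3], [0, 0, 0, 0, 0.3], [0, 0, 0, 0, 0.3]])

```text
time: 36.15
eef_pos: [0.5066, -0.177, 0.1334]
tcp_rot: [0.069, 0.703, -0.07, 0.705]
contact_force: [0.2, -0.3, 0.4]
opening: 0.299
```

```bash
python3 - <<'E'
from h import *
print(pose()[:2],go((.5056,-.1771,.046)))
E
```

```text
(array([ 0.50656552, -0.1769951 ,  0.13336871]), np.float64(78.690017034644)) [ 8.74 -0.02 -0.12]
```

Request:
drive_tool(steps=[[2, 0, -0.1, 0, 0.3], [2, 0, 0, 0, 0.3], [2, 0, 0, 0, 0.3], [1.6, 0, 0, 0, 0.3], [0.7, 0, 0, 0, 0.3], [0.4, 0, 0, 0, 0.3], [0, 0, 0, 0, 0.3], [0, 0, 0, 0, 0.3], [0, 0, 0, 0, 0.3]])

```text
time: 37.05
eef_pos: [0.5052, -0.1767, 0.0455]
tcp_rot: [0.069, 0.703, -0.07, 0.704]
contact_force: [-0.5, -0.2, 0.4]
opening: 0.296
```

Request:
drive_tool(steps=[[0, 0, 0, 0, 0], [0, 0, 0, 0, 0], [0, 0, 0, 0, 0], [0, 0, 0, 0, 0], [0, 0, 0, 0, 0]])

```text
time: 37.55
eef_pos: [0.5049, -0.177, 0.0452]
tcp_rot: [0.069, 0.703, -0.07, 0.704]
contact_force: [-0.9, -2.2, 3.9]
opening: 0.107
```

Request:
drive_tool(steps=[[-1, 0, 0, 0, 0], [-3, 0, 0, 0, 0], [-4, 0, 0, 0, 0], [-4, 0, 0, 8.5, 0], [-2, 0, 0, 8.5, 0], [0, 0, 0, 8.5, 0], [0, 0, 0, 8.5, 0], [0, 0, 0, 8.5, 0], [0, 0, 0, 8.5, 0], [0, 0, 0, 8.5, 0]])

```text
time: 38.55
eef_pos: [0.5042, -0.1753, 0.1843]
tcp_rot: [0.412, 0.576, -0.411, 0.574]
contact_force: [0.8, 0.4, -0.6]
opening: 0.104
```

Request:
drive_tool(steps=[[0, 0, 0, 8.5, 0], [0, 0, 0, 8.5, 0], [0, 0, 0, 6.7, 0], [0, 0, -4.5, 0, 0], [0, 0, -4.5, 0, 0], [0, 0, 0, 0, 0], [0, 0, 0, 0, 0], [0, 0, 0, 0, 0], [0, 0, 0, 0, 0]])

```text
time: 39.45
eef_pos: [0.5115, -0.0875, 0.1845]
tcp_rot: [0.52, 0.48, -0.52, 0.48]
contact_force: [0.1, 0.6, -0.0]
opening: 0.107
```

```bash
python3 - <<'E'
from h import *
place(.028,.010,-.0115,e=.008)
E
```

```text
zc 0.0521 psi -4.6 pos [ 0.5115 -0.0875  0.1845] P [0.5435 0.1257 0.1208] go [  6.38   1.49 -21.5 ]
```

Request:
drive_tool(steps=[[0, 0.3, -4.6, 0, 0], [0, 0.3, -4.6, 0, 0], [0, 0.3, -4.6, 0, 0], [0, 0.3, -4.6, 0, 0], [0, 0.3, -3.1, 0, 0], [2, 0, 0, 0, 0], [1.4, 0, 0, 0, 0], [0, 0, 0, 0, 0], [0, 0, 0, 0, 0], [0, 0, 0, 0, 0]])

```text
time: 40.45
eef_pos: [0.544, 0.1256, 0.1513]
tcp_rot: [0.52, 0.479, -0.519, 0.48]
contact_force: [-0.1, -0.2, -0.1]
opening: 0.107
```

Request:
drive_tool(steps=[[0, 0, 0, 0, 0], [0, 0, 0, 0, 0], [0, 0, 0, 0, 0]])

```text
time: 40.75
eef_pos: [0.5436, 0.1263, 0.151]
tcp_rot: [0.52, 0.48, -0.519, 0.48]
contact_force: [0.3, 1.2, -0.0]
opening: 0.107
```

```bash
python3 - <<'E'
from h import *
place(.028,.010,-.0115,e=.008)
E
```

```text
zc 0.0521 psi -4.5 pos [0.5436 0.1263 0.151 ] P [0.5435 0.1257 0.1208] go [ 3.02 -0.01  0.07]
```

Request:
drive_tool(steps=[[0.8, 0, 0.1, 0, 0], [0.8, 0, 0, 0, 0], [0.7, 0, 0, 0, 0], [0.5, 0, 0, 0, 0], [0.2, 0, 0, 0, 0], [0, 0, 0, 0, 0], [0, 0, 0, 0, 0], [0, 0, 0, 0, 0]])

```text
time: 41.55
eef_pos: [0.5437, 0.1255, 0.121]
tcp_rot: [0.519, 0.48, -0.519, 0.48]
contact_force: [-0.6, -0.3, 0.8]
opening: 0.106
```

Request:
drive_tool(steps=[[0, 0, 0, 0, 0.25], [0, 0, 0, 0, 0.25], [0, 0, 0, 0, 0.25], [0, 0, 0, 0, 0.25], [-2, 0, 0, 0, 0.25], [-3, 0, 0, 0, 0.25], [-2.5, 0, 0, 0, 0.25], [-2, 0, 4, 0, 0.25], [0, 0, 4.8, 0, 0.25], [0, 0, 4.8, 0, 0.3]])

```text
time: 42.55
eef_pos: [0.533, -0.0112, 0.217]
tcp_rot: [0.519, 0.48, -0.518, 0.481]
contact_force: [0.7, 0.1, -0.6]
opening: 0.303
```

Request:
drive_tool(steps=[[0, 0, 2, 8.5, 0.3], [0, 0, 0, 8.5, 0.3], [0, 0, 0, 8.5, 0.3], [0, 0, 0, 8.5, 0.3], [0, 0, 0, 8.5, 0.3], [0, 0, 0, 8.5, 0.3], [0, 0, 0, 8.5, 0.3], [0, 0, 0, 8.5, 0.3], [0, 0, 0, 8.5, 0.3], [0, 0, 0, 8.5, 0.3]])

```text
time: 43.55
eef_pos: [0.531, -0.03, 0.2155]
tcp_rot: [0.707, 0.001, -0.707, 0.001]
contact_force: [0.2, -0.1, -1.0]
opening: 0.299
```

Request:
drive_tool(steps=[[0, 0, 0, 8.5, 0.3], [0, 0, 0, 2.9, 0.3], [0, 0, 0, 0, 0.3], [0, 0, 0, 0, 0.3]])

```text
time: 43.95
eef_pos: [0.5311, -0.03, 0.2156]
tcp_rot: [0.704, -0.067, -0.704, -0.067]
contact_force: [0.5, 1.3, -0.1]
opening: 0.294
```

```bash
python3 - <<'E'
from h import *
t=cam('top','t7.png'); slot(.12,.046,t)
s=cam('side','s7.png')
f=s['frame'].astype(int)
for z in np.arange(0,.068,.004):
    u,v=proj(s,axis(z))[0].round().astype(int); print(int(z*1000),f[v,u],end=' ')
E
```

```text
rack [ 0.4905 -0.2555] 79.1 [ 73. 280.] at [ 0.5132 -0.1377] psi -100.8 pos [ 0.531  -0.03    0.2155] go xyz cm [16.95 10.91 -0.28]
0 [191 173 149] 4 [159 117  79] 8 [136  92  56] 12 [133  90  57] 16 [156 107  68] 20 [125  84  53] 24 [144  98  61] 28 [154 107  67] 32 [95 56 36] 36 [67 36 20] 40 [74 48 35] 44 [153 144 127] 48 [214 213 195] 52 [220 220 205] 56 [219 220 203] 60 [220 221 204] 64 [221 221 205]
```

Request:
drive_tool(steps=[[0, 4, -0.3, 0, 0.3], [0, 4, 0, 0, 0.3], [0, 2.9, 0, 0, 0.3], [3, 0, 0, 0, 0.3], [3, 0, 0, 0, 0.3], [2, 0, 0, 0, 0.3], [0, 0, 0, 0, 0.3], [0, 0, 0, 0, 0.3], [0, 0, 0, 0, 0.3], [0, 0, 0, 0, 0.3]])

```text
time: 45.05
eef_pos: [0.5145, -0.138, 0.1374]
tcp_rot: [0.705, -0.067, -0.703, -0.067]
contact_force: [0.8, -0.3, 0.8]
opening: 0.3
```

```bash
python3 - <<'E'
from h import *
print(pose()[:2],go((.5132,-.1377,.046)))
E
```

```text
(array([ 0.51449785, -0.13801295,  0.1373699 ]), np.float64(-100.88121385556629)) [ 9.14 -0.01  0.16]
```

Request:
drive_tool(steps=[[2, 0, 0.15, 0, 0.3], [2, 0, 0, 0, 0.3], [2, 0, 0, 0, 0.3], [2, 0, 0, 0, 0.3], [0.7, 0, 0, 0, 0.3], [0.4, 0, 0, 0, 0.3], [0, 0, 0, 0, 0.3], [0, 0, 0, 0, 0.3], [0, 0, 0, 0, 0.3]])

```text
time: 45.95
eef_pos: [0.5127, -0.1377, 0.0457]
tcp_rot: [0.705, -0.067, -0.703, -0.067]
contact_force: [-0.7, -0.7, -0.2]
opening: 0.297
```

Request:
drive_tool(steps=[[0, 0, 0, 0, 0], [0, 0, 0, 0, 0], [0, 0, 0, 0, 0], [0, 0, 0, 0, 0], [0, 0, 0, 0, 0]])

```text
time: 46.45
eef_pos: [0.5124, -0.1378, 0.0452]
tcp_rot: [0.704, -0.067, -0.704, -0.067]
contact_force: [-0.5, -1.2, 5.0]
opening: 0.108
```

Request:
drive_tool(steps=[[-1, 0, 0, 0, 0], [-3, 0, 0, 0, 0], [-4, 0, 0, 0, 0], [-4, 0, 0, -8.5, 0], [-3, 0, 0, -8.5, 0], [0, 0, 0, -8.5, 0], [0, 0, 0, -8.5, 0], [0, 0, 0, -8.5, 0], [0, 0, 0, -8.5, 0], [0, 0, 0, -8.5, 0]])

```text
time: 47.45
eef_pos: [0.5115, -0.1367, 0.1943]
tcp_rot: [-0.644, -0.294, 0.644, -0.292]
contact_force: [-0.1, -0.3, -0.5]
opening: 0.106
```

Request:
drive_tool(steps=[[0, 0, 0, -8.5, 0], [0, 0, 0, -8.5, 0], [0, 0, 0, -8.5, 0], [0, 0, 0, -8.5, 0], [0, 0, 0, -2.8, 0], [0, 0, 0, 0, 0], [0, 0, 0, 0, 0], [0, 0, 0, 0, 0]])

```text
time: 48.25
eef_pos: [0.5118, -0.1371, 0.1944]
tcp_rot: [0.52, 0.48, -0.52, 0.479]
contact_force: [0.3, 0.0, -0.6]
opening: 0.108
```

```bash
python3 - <<'E'
from h import *
place(.038,.010,-.0115,e=.010)
E
```

```text
zc 0.0621 psi -4.6 pos [ 0.5118 -0.1371  0.1944] P [0.5498 0.1252 0.129 ] go [  6.56   1.67 -26.45]
```

Request:
drive_tool(steps=[[0, 0.3, -4.7, 0, 0], [0, 0.3, -4.8, 0, 0], [0, 0.3, -4.8, 0, 0], [0, 0.3, -4.8, 0, 0], [0, 0.3, -4.8, 0, 0], [0, 0.2, -2.5, 0, 0], [1.7, 0, 0, 0, 0], [1.7, 0, 0, 0, 0], [0, 0, 0, 0, 0], [0, 0, 0, 0, 0]])

```text
time: 49.25
eef_pos: [0.5499, 0.1244, 0.1604]
tcp_rot: [-0.52, -0.48, 0.52, -0.479]
contact_force: [0.2, -0.1, -0.0]
opening: 0.109
```

Request:
drive_tool(steps=[[0, 0, 0, 0, 0], [0, 0, 0, 0, 0], [0, 0, 0, 0, 0]])

```text
time: 49.55
eef_pos: [0.5506, 0.1242, 0.1615]
tcp_rot: [0.52, 0.479, -0.519, 0.48]
contact_force: [0.4, -0.2, 0.6]
opening: 0.106
```

```bash
python3 - <<'E'
from h import *
place(.038,.010,-.0115,e=.010)
E
```

```text
zc 0.0621 psi -4.6 pos [0.5506 0.1242 0.1615] P [0.5498 0.1252 0.129 ] go [ 3.25 -0.09 -0.09]
```

Request:
drive_tool(steps=[[0.8, -0.1, -0.1, 0, 0], [0.8, 0, 0, 0, 0], [0.8, 0, 0, 0, 0], [0.5, 0, 0, 0, 0], [0.3, 0, 0, 0, 0], [0, 0, 0, 0, 0], [0, 0, 0, 0, 0], [0, 0, 0, 0, 0]])

```text
time: 50.35
eef_pos: [0.5495, 0.1256, 0.129]
tcp_rot: [0.52, 0.479, -0.519, 0.48]
contact_force: [0.8, 0.7, 0.8]
opening: 0.106
```

Request:
drive_tool(steps=[[0, 0, 0, 0, 0.25], [0, 0, 0, 0, 0.25], [0, 0, 0, 0, 0.25], [0, 0, 0, 0, 0.25], [-2, 0, 0, 0, 0.25], [-3, 0, 0, 0, 0.25], [-2.5, 0, 0, 0, 0.25], [-1, 0, 4, 0, 0.25], [0, 0, 4.8, 0, 0.25], [0, 0, 4.8, 0, 0.3]])

```text
time: 51.35
eef_pos: [0.5384, -0.0111, 0.2146]
tcp_rot: [0.52, 0.479, -0.519, 0.481]
contact_force: [0.6, -0.9, -0.3]
opening: 0.303
```

Request:
drive_tool(steps=[[0, 0, 2, -8.5, 0.3], [0, 0, 0, -8.5, 0.3], [0, 0, 0, -8.5, 0.3], [0, 0, 0, -8.5, 0.3], [0, 0, 0, -8.5, 0.3], [0, 0, 0, -8.5, 0.3], [0, 0, 0, -8.5, 0.3], [0, 0, 0, -8.5, 0.3], [0, 0, 0, -8.5, 0.3], [0, 0, 0, -7.2, 0.3]])

```text
time: 52.35
eef_pos: [0.5366, -0.03, 0.2136]
tcp_rot: [0.065, 0.704, -0.065, 0.704]
contact_force: [0.4, 0.9, 0.1]
opening: 0.298
```

```bash
python3 - <<'E'
from h import *
t=cam('top','t8.png'); slot(-.04,.046,t)
s=cam('side','s8.png')
b=cv2.resize(s['frame'][120:200,190:280],(630,560),interpolation=cv2.INTER_CUBIC)
cv2.imwrite('pics/pl8.png',b[...,::-1])
E
```

```text
rack [ 0.4905 -0.2555] 79.1 [ 73. 280.] at [ 0.483  -0.2948] psi 79.6 pos [ 0.5366 -0.03    0.2135] go xyz cm [ 16.75 -27.02  -0.49]
```

View pics/pl8.png

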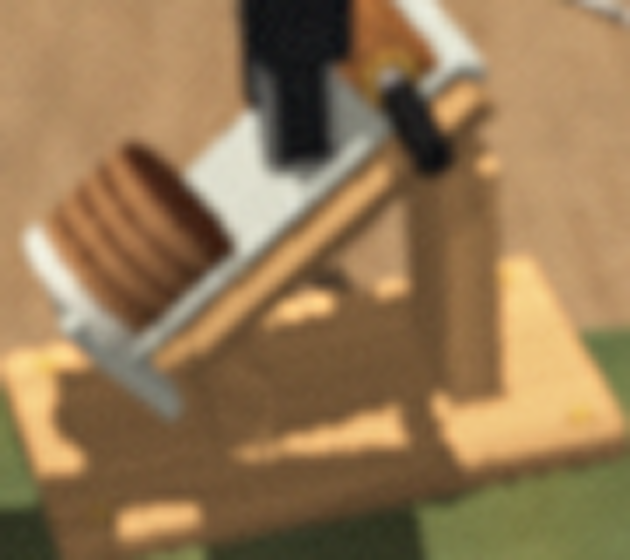

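Request:
drive_tool(steps=[[0, -4.5, 0, 0, 0.3], [0, -4.5, 0, 0, 0.3], [0, -4.5, 0, 0, 0.3], [0, -4.5, 0, 0, 0.3], [0, -4.5, 0, 0, 0.3], [0, -4.5, -0.5, 0.5, 0.3], [3, 0, 0, 0, 0.3], [3, 0, 0, 0, 0.3], [2, 0, 0, 0, 0.3], [0, 0, 0, 0, 0.3]])

```text
time: 53.45
eef_pos: [0.4785, -0.2926, 0.1297]
tcp_rot: [0.073, 0.706, -0.07, 0.701]
contact_force: [-1.1, 0.9, -0.1]
opening: 0.301
```

Request:
drive_tool(steps=[[0, 0, 0, 0, 0.3], [0, 0, 0, 0, 0.3], [0, 0, 0, 0, 0.3], [0, 0, 0, 0, 0.3]])

```text
time: 53.85
eef_pos: [0.4813, -0.2946, 0.1349]
tcp_rot: [0.07, 0.703, -0.071, 0.704]
contact_force: [-0.2, 0.7, 0.1]
opening: 0.302
```

```bash
python3 - <<'E'
from h import *
print(pose()[:2],go((.483,-.2948,.046)))
E
```

```text
(array([ 0.48131626, -0.29455577,  0.13492797]), np.float64(78.59634565108368)) [8.89 0.02 0.15]
```

Request:
drive_tool(steps=[[2, 0, 0.15, 0, 0.3], [2, 0, 0, 0, 0.3], [2, 0, 0, 0, 0.3], [1.8, 0, 0, 0, 0.3], [0.7, 0, 0, 0, 0.3], [0.4, 0, 0, 0, 0.3], [0, 0, 0, 0, 0.3], [0, 0, 0, 0, 0.3], [0, 0, 0, 0, 0.3]])

```text
time: 54.75
eef_pos: [0.4828, -0.295, 0.0456]
tcp_rot: [0.07, 0.703, -0.071, 0.704]
contact_force: [0.2, -0.1, -0.5]
opening: 0.296
```

Request:
drive_tool(steps=[[0, 0, 0, 0, 0], [0, 0, 0, 0, 0], [0, 0, 0, 0, 0], [0, 0, 0, 0, 0], [0, 0, 0, 0, 0]])

```text
time: 55.25
eef_pos: [0.4825, -0.2948, 0.0451]
tcp_rot: [0.07, 0.703, -0.07, 0.704]
contact_force: [-0.4, 0.6, 4.1]
opening: 0.084
```

Request:
drive_tool(steps=[[-1, 0, 0, 0, 0], [-3, 0, 0, 0, 0], [-4, 0, 0, 0, 0], [-4, 0, 0, 8.5, 0], [-4, 0, 0, 8.5, 0], [0, 0, 0, 8.5, 0], [0, 0, 0, 8.5, 0], [0, 0, 0, 8.5, 0], [0, 0, 0, 8.5, 0], [0, 0, 0, 8.5, 0]])

```text
time: 56.25
eef_pos: [0.4818, -0.2941, 0.2045]
tcp_rot: [0.412, 0.575, -0.412, 0.574]
contact_force: [-0.7, -0.0, 0.5]
opening: 0.083
```

Request:
drive_tool(steps=[[0, 0, 0, 8.5, 0], [0, 0, 0, 8.5, 0], [0, 0, 0, 6.6, 0], [0, 0, -4.5, 0, 0], [0, 0, -4.5, 0, 0], [0, 0, -4.5, 0, 0], [0, 0, -4.5, 0, 0], [0, 0, 0, 0, 0], [0, 0, 0, 0, 0], [0, 0, 0, 0, 0]])

```text
time: 57.25
eef_pos: [0.4962, -0.1158, 0.2047]
tcp_rot: [-0.519, -0.48, 0.519, -0.48]
contact_force: [0.3, 0.1, -0.2]
opening: 0.082
```

```bash
python3 - <<'E'
from h import *
place(.048,.008,-.0115,e=.012)
E
```

```text
zc 0.0714 psi -4.5 pos [ 0.4962 -0.1158  0.2047] P [0.5555 0.1247 0.1366] go [  6.8    4.01 -24.45]
```

Request:
drive_tool(steps=[[0, 0.8, -4.7, 0, 0], [0, 0.8, -4.8, 0, 0], [0, 0.8, -4.8, 0, 0], [0, 0.8, -4.8, 0, 0], [0, 0.8, -4.8, 0, 0], [1, 0, -0.5, 0, 0], [1.5, 0, 0, 0, 0], [1, 0, 0, 0, 0], [0, 0, 0, 0, 0], [0, 0, 0, 0, 0]])

```text
time: 58.25
eef_pos: [0.555, 0.1235, 0.1688]
tcp_rot: [-0.519, -0.48, 0.52, -0.479]
contact_force: [-0.1, 0.1, 0.7]
opening: 0.082
```

Request:
drive_tool(steps=[[0, 0, 0, 0, 0], [0, 0, 0, 0, 0], [0, 0, 0, 0, 0]])

```text
time: 58.55
eef_pos: [0.5556, 0.1249, 0.1702]
tcp_rot: [0.52, 0.48, -0.519, 0.48]
contact_force: [-0.3, -0.7, -0.8]
opening: 0.082
```

```bash
python3 - <<'E'
from h import *
place(.048,.008,-.0115,e=.012)
E
```

```text
zc 0.0714 psi -4.5 pos [0.5556 0.1249 0.1702] P [0.5555 0.1247 0.1366] go [ 3.36 -0.01  0.02]
```

Request:
drive_tool(steps=[[0.8, 0, 0, 0, 0], [0.8, 0, 0, 0, 0], [0.8, 0, 0, 0, 0], [0.5, 0, 0, 0, 0], [0.4, 0, 0, 0, 0], [0, 0, 0, 0, 0], [0, 0, 0, 0, 0], [0, 0, 0, 0, 0]])

```text
time: 59.35
eef_pos: [0.5556, 0.1251, 0.137]
tcp_rot: [0.519, 0.48, -0.519, 0.48]
contact_force: [0.6, 0.5, -0.8]
opening: 0.083
```

Request:
drive_tool(steps=[[0, 0, 0, 0, 0.2], [0, 0, 0, 0, 0.2], [0, 0, 0, 0, 0.2], [0, 0, 0, 0, 0.2], [-2, 0, 0, 0, 0.2], [-3, 0, 0, 0, 0.2], [-3, 0, 0, 0, 0.2], [-3, 0, 0, 0, 0.4], [0, 0, -4, 0, 0.5], [0, 0, -2, 0, 0.5]])

```text
time: 60.35
eef_pos: [0.5609, 0.1864, 0.2487]
tcp_rot: [0.521, 0.479, -0.518, 0.48]
contact_force: [-0.2, 0.7, 0.3]
opening: 0.498
```

```bash
python3 - <<'E'
from h import *
p,psi,s_=pose(); print(p,psi,s_['time'],go((.6157,.1820,.2315)))
t=cam('top','t9.png'); s=cam('side','s9.png'); print(rack(t))
b=cv2.resize(s['frame'][120:200,190:280],(630,560),interpolation=cv2.INTER_CUBIC)
cv2.imwrite('pics/pl9.png',b[...,::-1])
E
```

```text
[0.56085005 0.18638784 0.2486873 ] -4.514413878650327 60.35 [1.74 5.5  0.01]
(array([ 0.44558447, -0.21973122]), 78.95449829101562, [82.79408264160156, 287.31964111328125])
```

View pics/pl9.png

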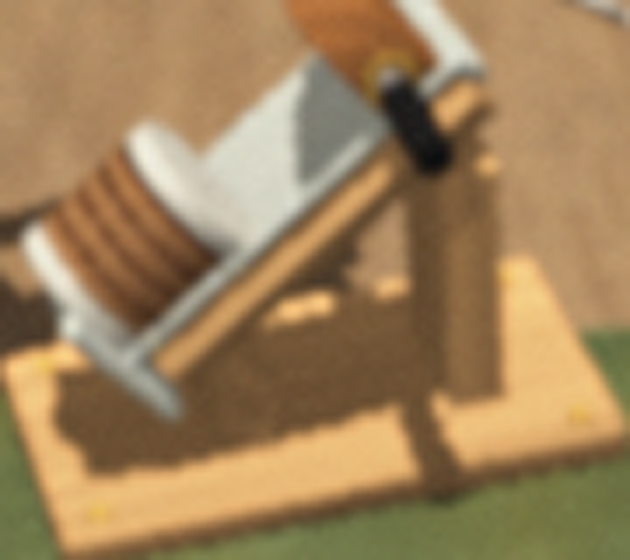

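Request:
drive_tool(steps=[[0, 3, 0, 0, 0.5], [0, 2.5, 0, 0, 0.5], [3, 0, 0, 0, 0.5], [3, 0, 0, 0, 0.5], [2.5, 0, 0, 0, 0.5], [1.7, 0, 0, 0, 0.5], [1, 0, 0, 0, 0.5], [0.5, 0, 0, 0, 0.5], [0, 0, 0, 0, 0.5], [0, 0, 0, 0, 0.5]])

```text
time: 61.45
eef_pos: [0.6157, 0.1807, 0.131]
tcp_rot: [0.52, 0.479, -0.519, 0.48]
contact_force: [-0.3, -0.2, -0.4]
opening: 0.502
```

Request:
drive_tool(steps=[[0, 0, 0, 0, 0.5], [0, 0, 0, 0, 0], [0, 0, 0, 0, 0], [0, 0, 0, 0, 0], [0, 0, 0, 0, 0], [0, 0, 0, 0, 0], [0, 0, 0, 0, 0], [0, 0, 0, 0, 0]], force=60)

```text
time: 62.25
eef_pos: [0.6151, 0.1807, 0.13]
tcp_rot: [0.52, 0.48, -0.519, 0.48]
contact_force: [-0.1, 0.9, 2.5]
opening: 0.158
```

Request:
drive_tool(steps=[[0.57, -0.73, 0, 0, 0], [0.57, -0.73, 0, 0, 0], [0.57, -0.73, 0, 0, 0], [0.57, -0.73, 0, 0, 0], [0.57, -0.73, 0, 0, 0], [0.57, -0.73, 0, 0, 0], [0, 0, 0, 0, 0], [0, 0, 0, 0, 0]])

```text
time: 63.05
eef_pos: [0.5684, 0.1847, 0.0935]
tcp_rot: [-0.518, -0.482, 0.521, -0.478]
contact_force: [-4.6, 4.9, 0.8]
opening: 0.156
```

Request:
drive_tool(steps=[[0.25, -0.32, 0, 0, 0], [0, 0, 0, 0, 0], [0, 0, 0, 0, 0]])

```text
time: 63.35
eef_pos: [0.567, 0.1849, 0.0923]
tcp_rot: [-0.519, -0.481, 0.52, -0.479]
contact_force: [-3.1, 4.8, 3.3]
opening: 0.157
```

Request:
drive_tool(steps=[[0.18, -0.24, 0, 0, 0], [0, 0, 0, 0, 0], [0, 0, 0, 0, 0]])

```text
time: 63.65
eef_pos: [0.5671, 0.1849, 0.0923]
tcp_rot: [0.521, 0.479, -0.518, 0.481]
contact_force: [0.5, 4.2, 5.7]
opening: 0.157
```

Request:
drive_tool(steps=[[0.25, -0.32, 0, 0, 0], [0, 0, 0, 0, 0], [0.25, -0.32, 0, 0, 0], [0, 0, 0, 0, 0], [0, 0, 0, 0, 0]])

```text
time: 64.15
eef_pos: [0.5673, 0.1849, 0.0922]
tcp_rot: [0.525, 0.475, -0.514, 0.485]
contact_force: [8.5, 2.2, 12.0]
opening: 0.155
```

Request:
drive_tool(steps=[[-0.25, 0.32, 0, 0, 0], [0, 0, 0, 0, 0], [0, 0, 0, 0, 0.5], [0, 0, 0, 0, 0.5], [0, 0, 0, 0, 0.5], [0, 0, 0, 0, 0.5], [-2, 0, 0, 0, 0.5], [-4, 0, 0, 0, 0.5], [-4, 0, 0, 0, 0.5], [-4, 0, 0, 0, 0.5]])

```text
time: 65.15
eef_pos: [0.5617, 0.1844, 0.229]
tcp_rot: [-0.519, -0.48, 0.52, -0.48]
contact_force: [1.0, 0.2, -0.6]
opening: 0.503
```

Request:
drive_tool(steps=[[0, 0, -4.5, 0, 0.5], [0, 0, -4.5, 0, 0.5], [0, 0, -4.5, 0, 0.5], [0, 0, 0, 0, 0.5], [0, 0, 0, 0, 0.5]])

```text
time: 65.65
eef_pos: [0.5723, 0.32, 0.2274]
tcp_rot: [-0.518, -0.481, 0.519, -0.481]
contact_force: [-1.5, 0.3, 0.4]
opening: 0.5
```

```bash
python3 - <<'E'
from h import *
t=cam('top','t10.png'); s=cam('side','s10.png')
a=cv2.resize(t['frame'][170:290,130:240],(400,436)); b=cv2.resize(s['frame'][120:200,190:280],(400,356),interpolation=cv2.INTER_CUBIC)
m=np.zeros((436,800,3),np.uint8); m[:,:400]=a; m[:356,400:]=b
cv2.imwrite('pics/end.png',m[...,::-1])
for c,(x0,y0,x1,y1),n in ((t,(195,215,235,260),'t'),(s,(215,120,262,175),'s')):
    g=c['frame'][y0:y1,x0:x1].max(2); mm=(g<60).astype(np.uint8)
    k,l,st,cen=cv2.connectedComponentsWithStats(mm)
    for i in range(1,k):
        if st[i,4]>25: print(n,st[i,4],(cen[i]+[x0,y0]).round(1))
print(pose()[2]['contact_force'],'expect Rmid at f=56:',(axis(.068)-.061*np.array([.0785,.9969,0])).round(4), proj(t,axis(.068)-.061*np.array([.0785,.9969,0])),proj(s,axis(.068)-.061*np.array([.0785,.9969,0])))
E
```

```text
t 130 [213.7 239.9]
s 64 [228.8 156.5]
[-0.38623797 -0.20694526  0.45120246] expect Rmid at f=56: [0.5574 0.0634 0.1111] [[213.28691403 239.56074761]] [[229.04036009 156.77437148]]
```

View pics/end.png

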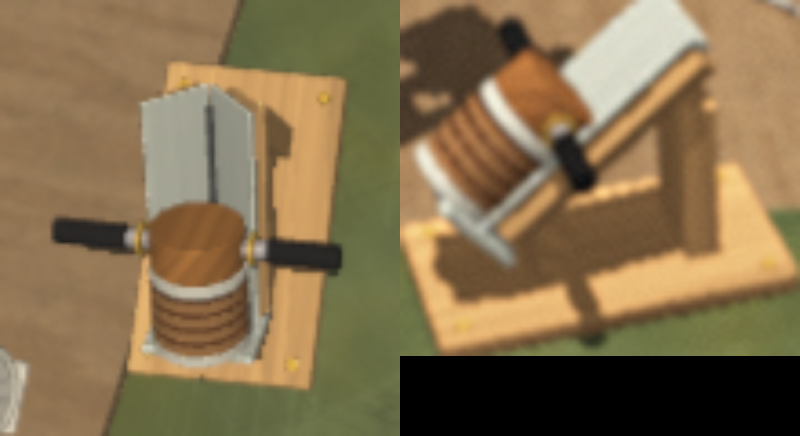

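The stack is complete and tight: white, four leather discs, white, then the follower. The bar grip is within 0.5 px of where it should be for a 56 mm stack. I'm handing it in.

```bash
python3 -c "
from plant import sign_off; print(sign_off())"
```

```text
the job is handed in; nothing more can be done
None
```

The mallet head is laid up in the cradle and handed in at about 66 s of the 210 s allowed. I drew the follower back to its stop. Then I placed one release disc, the four leather discs that were there (grain uphill) and the second release disc. Last, I pressed the follower down with about 15 N and let it go.

**Last checks, all from the cameras and arm readings:**
- **Stack:** the final top and side views show white, four leather, white and follower in line, with no visible gaps. I checked the grain faces as the discs went in, and they face uphill.
- **Follower:** its travel from the stop put the press face at about 56.7 mm, against 56 mm for a fully closed stack. The bar grip sits within 0.5 px of its predicted place in both views.
- **Robot:** it is clear of everything and reads almost no contact force.
- **Glue bottle:** the arm worked away from it, but I did not check it again in the last pictures.

The rack appeared knocked about 6 cm aside near the end, after its last disc was out, so it changed nothing. That reading was rough: the rack measured 83 x 287 mm instead of 72 x 280 mm. No check failed.

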